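# Push the baked rusks out of their mould sleeves

### The job

Pick up the wooden plunger, dip its tip into the little open steel dish to oil it, and then push every rusk still stuck in the mould rack right out of the far end of its sleeve onto the ledge, using the plunger and not the fingers. Then lay the plunger back lengthwise on its wooden board and put all the rusks into the yellow bowl on the turntable. Leave the jars, the funnel and the spoon where they are.

Things in the scene. Friction and masses are not known exactly. Their poses are not given: they have to be found in the camera images.
- rack: Steel mould rack, fixed: four parallel square sleeves, open at both ends, side by side on a stand 256 mm wide. Origin on the work surface under the middle of the row; y axis along the sleeves from near end (y = -45 mm) to far end (y = +45 mm), z up; sleeve centre lines at x = -96, -32, 32, 96 mm. A sleeve holds one rusk or none. Below the near ends is only the work surface.
- ledge (a point): Centre of the flat open ledge beyond the sleeves' far ends, 50 mm above the work surface (5 mm below the sleeves' floors): 256 mm wide, 100 mm deep (rack y = 45 to 145 mm), with a lip 9 mm high along its outer edge (rack y = 145 to 149 mm).
- rusk0: Hard-baked biscuit-brown rusk bar, 32 x 70 x 32 mm, 50 g, long axis = its y axis; origin at the centre of its underside (z axis up through it, its centre 16 mm up). At the start stuck in the sleeve at rack x = -96 mm, lying along the sleeve with its near end sticking out 5 to 15 mm from the near end. May be absent.
- rusk1: Hard-baked biscuit-brown rusk bar, 32 x 70 x 32 mm, 50 g, long axis = its y axis; origin at the centre of its underside (z axis up through it, its centre 16 mm up). At the start stuck in the sleeve at rack x = -32 mm, lying along the sleeve with its near end sticking out 5 to 15 mm from the near end. May be absent.
- rusk2: Hard-baked biscuit-brown rusk bar, 32 x 70 x 32 mm, 50 g, long axis = its y axis; origin at the centre of its underside (z axis up through it, its centre 16 mm up). At the start stuck in the sleeve at rack x = 32 mm, lying along the sleeve with its near end sticking out 5 to 15 mm from the near end. May be absent.
- rusk3: Hard-baked biscuit-brown rusk bar, 32 x 70 x 32 mm, 50 g, long axis = its y axis; origin at the centre of its underside (z axis up through it, its centre 16 mm up). At the start stuck in the sleeve at rack x = 96 mm, lying along the sleeve with its near end sticking out 5 to 15 mm from the near end. May be absent.
- mouth0 (a point): Centre of the near end of the sleeve at rack x = -96 mm, 71 mm up, at mid-rusk height; the far end lies 90 mm along rack y. Sleeve: 36 x 36 mm inside, 42 mm wide outside, 90 mm long, inner floor 55 mm and top 96 mm above the work surface. A spring clip in its top slot (to 99 mm) grips the rusk: about 3 to 10 N to push until its rear is 35 mm inside, then it slides freely.
- mouth1 (a point): Centre of the near end of the sleeve at rack x = -32 mm, 71 mm up, at mid-rusk height; the far end lies 90 mm along rack y. Sleeve: 36 x 36 mm inside, 42 mm wide outside, 90 mm long, inner floor 55 mm and top 96 mm above the work surface. A spring clip in its top slot (to 99 mm) grips the rusk: about 3 to 10 N to push until its rear is 35 mm inside, then it slides freely.
- mouth2 (a point): Centre of the near end of the sleeve at rack x = 32 mm, 71 mm up, at mid-rusk height; the far end lies 90 mm along rack y. Sleeve: 36 x 36 mm inside, 42 mm wide outside, 90 mm long, inner floor 55 mm and top 96 mm above the work surface. A spring clip in its top slot (to 99 mm) grips the rusk: about 3 to 10 N to push until its rear is 35 mm inside, then it slides freely.
- mouth3 (a point): Centre of the near end of the sleeve at rack x = 96 mm, 71 mm up, at mid-rusk height; the far end lies 90 mm along rack y. Sleeve: 36 x 36 mm inside, 42 mm wide outside, 90 mm long, inner floor 55 mm and top 96 mm above the work surface. A spring clip in its top slot (to 99 mm) grips the rusk: about 3 to 10 N to push until its rear is 35 mm inside, then it slides freely.
- plunger: Light wooden plunger, about 70 g: a square handle 28 x 28 mm, 60 mm long, and a straight round rod 16 mm thick, 120 mm long. Origin on its axis where the rod meets the handle; x axis points along the rod to the tip (tip at x = +120 mm, handle from x = 0 to -60 mm). On a flat surface it lies level on its handle, the axis 14 mm up. At the start on its board, rod pointing away from the robot.
- plunger_tip (a point): Centre of the end face of the plunger's rod, 120 mm from the plunger's origin.
- plunger_mid (a point): Point on the plunger's axis half way along its whole 180 mm length.
- board: Fixed wooden board, the plunger's place, 210 x 75 mm, 10 mm thick; origin at the centre of its underside, x axis along its length.
- board_mid (a point): Centre of the board's upper face, 10 mm above the work surface.
- dish: Small open round steel dish, loose, 90 mm across the rim, 35 mm high, wall and floor about 4 mm; empty but for a film of oil (not modelled). Origin under its centre. It stands lower than the sleeves.
- dish_rim (a point): Centre of the dish's open mouth, at rim height, 35 mm above the dish's underside.
- bowl_in (a point): Centre of the inner floor of the yellow plastic bowl (196 mm across the rim, 65 mm high, floor about 160 mm across and 20 mm and rim 80 mm above the work surface). The bowl is fixed to a clear acrylic turntable 210 mm across that spins stiffly about its upright axis.
- jar0: Closed glass baby food jar with a green lid, 62 mm across, 72 mm high; origin under its centre. Leave alone.
- jar1: Closed glass baby food jar with a green lid, 62 mm across, 72 mm high; origin under its centre. Leave alone.
- funnel: Stainless steel funnel standing upside down, 92 mm across, 80 mm high; origin under its centre. Leave alone.
- spoon: Pink plastic feeding spoon, 150 mm long, lying flat. Leave alone.

How it is judged:
By the outcome, as a careful person would: the job done as asked, in the order asked, and still so for the second after the job is handed in, with the robot touching nothing.
Of rusk0, rusk1, rusk2, rusk3 only 3 to 4 are there at a start; the rules pass over those that are not, and their reading is None.
At some moment in a run one of plunger, dish may be knocked a few centimetres aside while the robot is not near it.
Once in a run the grip may slacken for a moment while it holds something.
It also fails if it takes over 210 s, if anything falls off the work surface, if the arm or the gripper's body presses on something with over 40 N, if the wrist force passes 120 N, or if a joint passes its speed limit or range.

### The arm

A 6-joint arm with a two-finger parallel gripper is mounted at the origin on the work surface. World frame = base frame: x ahead of the robot, y to its left, z up, the work surface at z = 0. Lengths are in m, angles in degrees, forces in N, time in s.
With the tool pointing down it reaches from about 0.4 to 0.825 m from the base axis. Payload 7 kg.
Tool frame: the origin (TCP) lies on the centre line of the jaws, within the pads' length; the fingertips stand 14 mm ahead of it and the grasp point (between the pads) lies 5 mm behind it; z points along the fingers, y is the line along which they close (so a half turn about z gives the same grasp; the last joint's range is limited). The gripper opens to 88 mm and grips with 3 to 60 N. Pads are 19 mm wide; open, the fingers measure 130 mm over their backs; the gripper's body (78 mm by 193 mm) begins 47 mm behind the grasp point.
Start: joints at [-55.17, 20.546, 0.682, 0, -70.136, -16.507], TCP at [0.212, -0.641, 0.206] pointing down, gripper open.
Joint ranges: [-176.03, 176.03], [-82.01, 121.73], [-58.28, 71.71], [-173.87, 95.51], [-174.79, -0.11], [-173.66, 173.66]. Speed limits (degrees/s): [136.94, 136.94, 172.46, 180, 180, 180].

### API

Orientations are given as [roll, pitch, yaw] about the fixed x, y, z axes, in that order (R = Rz(yaw) Ry(pitch) Rx(roll)).
In Python, from plant import r gives the robot as it stands.
- The arm moves only by the tool send_rows, never from a script. Its argument "steps" is a list of rows, each an object with "dp": the shift along the tool's x, y, z in mm, a list of three; "roll": the turn about the tool's z in rad; "jaw": the opening in per cent of the stroke, from 0 (shut) to 100 (fully open). In form: [{"dp": [tx, ty, tz], "roll": roll, "jaw": jaw}, ...]. A call has 1 to 5 rows; each row is the pose to reach, as a shift and turn from the pose commanded when the call began, along the tool's axes at that moment; what a row does not reach only later rows make up. A row lasts 1/8 s, in which the tool goes at most 62.5 mm and 10.7 degrees, less where a joint would pass 70% of its speed; a pose out of reach is approached as far as the arm can. A call with a gripper value outside its range is refused whole. The fingers move at their own pace and stop on an object; "newtons" is the grip in N (left out, the last holds). Time passes only in rows, so rows that repeat a pose let the fingers close. It gives the time, the measured TCP pose, the force, the opening and the grip force at its end, in the units of the state.
- r.get_state(): the state, without advancing time (a new reading comes with each control period).
- r.capture(name): name is "side" or "top"; returns a dict with "image" (400x640x3 uint8, blue, green, red), "K" (3x3 intrinsics, pixels), "rvec" (rotation vector, rad) and "tvec" (3), from world to camera coordinates, as OpenCV has them. Camera axes: x right, y down, z forward; pixel columns grow to the right and rows downward; lengths in m; the calibration is good to about 2 mm. A picture is of the moment at which its call begins. There is no depth.
- r.close_job(): hands the job in; it is judged then, once.
The state is a dict: "time_s": time; "joints": joint angles; "qd": joint speeds; "joint_torque": joint torques, N m; "tcp_pos": TCP position; "eef_rot": TCP orientation; "contact_force": force on the tool from outside, world axes, zero at the start; "moment": the same for the moment, N m; "gripper_width": finger opening in m; "gripper_force": force on a finger pad.
Only numpy, scipy, OpenCV 4.12 (cv2) and the standard library are available. Lean on these libraries where they do the work, as an engineer would, in place of code of your own. Each camera call takes 0.05 s, during which the arm holds its last target. There are 200 camera calls.

## Working session

There is one attempt and no reset: what is moved stays moved. The work goes in short steps, Python scripts to look and compute and a tool call to move; the robot and the scene stay as the last step left them, time stands still between calls to the robot, and variables do not carry over. Pictures are saved under pics/ and viewed, at most 14 in all, crops included, and the job is handed in when it is done.

Besides the shell and the picture viewer there is one more tool, called after "Call:" as name([rows], argument=value, ...), one row to a line, values as JSON. send_rows: Moves the arm, as the interface text tells. Its arguments: {"type":"object","properties":{"steps":{"type":"array","items":{"type":"object","properties":{"dp":{"type":"array","items":{"type":"number"}},"roll":{"type":"number"},"jaw":{"type":"number"}}}},"newtons":{"type":"number"}},"required":["steps"]}

```bash
mkdir -p pics; ls
python3 - <<'E'
from plant import r
import cv2,numpy as np
s=r.get_state(); print({k:np.round(v,3).tolist() for k,v in s.items()})
for n in("top","side"):
    c=r.capture(n); cv2.imwrite(f"pics/{n}0.png",c["image"]); print(n,c["K"].tolist(),c["rvec"],c["tvec"])
    R=cv2.Rodrigues(np.array(c["rvec"]))[0]; print(-R.T@np.array(c["tvec"]).ravel())
E
```

```text
pics
{'time_s': 0.0, 'joints': [-55.169, 20.59, 0.633, -0.021, -70.133, -16.509], 'qd': [-0.025, -0.136, -0.036, -0.041, -0.166, -0.027], 'joint_torque': [0.0, -58.271, 29.306, 6.997, 0.007, -0.0], 'tcp_pos': [0.212, -0.64, 0.205], 'eef_rot': [179.908, -0.006, -161.685], 'contact_force': [1.267, -0.11, -0.87], 'moment': [0.037, 0.02, 0.003], 'gripper_force': 0.0, 'gripper_width': 0.088}
top [[375.36706866296004, 0.0, 320.3846955426838], [0.0, 375.36706866296004, 198.8571363619064], [0.0, 0.0, 1.0]] [ 2.1449993  -2.2109823   0.04979814] [0.01081595 0.62305284 0.90869449]
[ 0.56175285 -0.02576355  0.94752704]
side [[493.33204938145155, 0.0, 320.3688678943557], [0.0, 493.33204938145155, 201.43358301250635], [0.0, 0.0, 1.0]] [ 2.20146825 -0.15938759  0.09552308] [-0.61667711  0.0989647   1.37268998]
[ 0.44372416 -1.12552116  0.90037405]
```

View pics/top0.png

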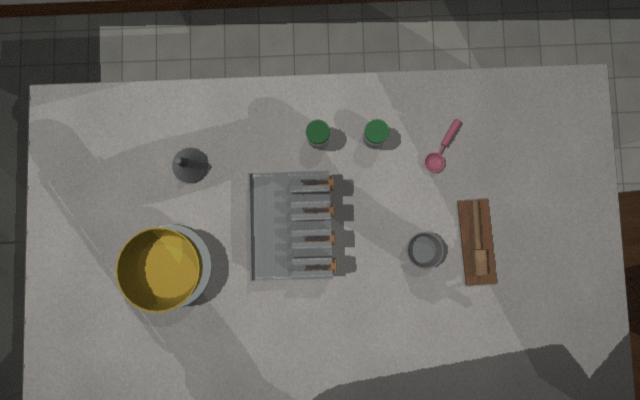

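View pics/side0.png

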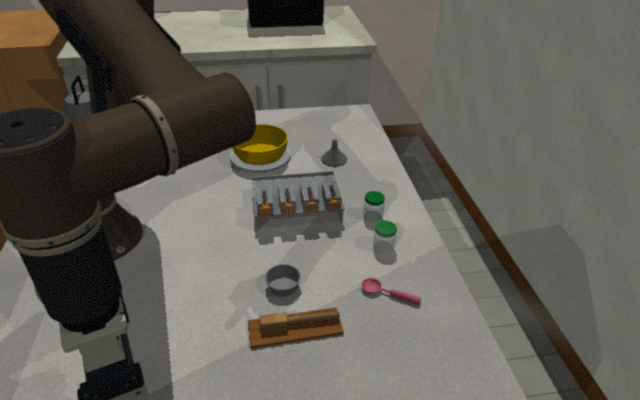

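The top view shows four rusks, with their near ends pointing image-right (world -y) at about (325,183..267). The dish is at (426,250), the plunger on its board at (478,240) with the rod pointing +x, and the bowl at (160,270). The side view confirms this layout.

```bash
cat > h.py <<'E'
import cv2,numpy as np
from plant import r
def cap(n,f=None):
    c=r.capture(n); c["R"]=cv2.Rodrigues(np.array(c["rvec"]))[0]; c["t"]=np.array(c["tvec"]).ravel()
    if f: cv2.imwrite("pics/"+f,c["image"])
    return c
def ray(c,uv,z):
    C=-c["R"].T@c["t"]; d=c["R"].T@np.linalg.inv(c["K"])@np.array([uv[0],uv[1],1.])
    return C+d*(z-C[2])/d[2]
def px(c,P): 
    return cv2.projectPoints(np.array(P,float).reshape(-1,1,3),np.array(c["rvec"]),np.array(c["tvec"]),c["K"],None)[0].reshape(-1,2)
def st():
    s=r.get_state(); print({k:np.round(s[k],4).tolist() for k in("time_s","tcp_pos","eef_rot","contact_force","gripper_width","gripper_force")}); return s
def crop(im,x0,y0,w,h,k,f): cv2.imwrite("pics/"+f,cv2.resize(im[y0:y0+h,x0:x0+w],None,fx=k,fy=k,interpolation=cv2.INTER_CUBIC))
E
python3 - <<'E'
from h import *
c=cap("top"); im=c["image"]; hsv=cv2.cvtColor(im,cv2.COLOR_BGR2HSV)
crop(im,240,165,120,120,5,"rack.png"); crop(im,400,190,110,105,5,"plg.png")
print(px(c,[[.4,-.4,0],[.4,-.4,.1]]))
for nm,lo,hi,z in(("orange",(5,80,60),(22,255,255),.07),("yellow",(22,120,60),(34,255,255),.08)):
    m=cv2.inRange(hsv,lo,hi); n,l,s,ce=cv2.connectedComponentsWithStats(m)
    for i in range(1,n):
        if s[i,4]>15 and s[i,1]>60: print(nm,s[i].tolist(),ce[i].round(1),ray(c,ce[i],z).round(4))
E
```

```text
[[481.75152685 284.55038513]
 [500.24660544 291.91267373]]
orange [325, 176, 9, 14, 69] [330.5 181.8] [ 0.6592 -0.0339  0.07  ]
orange [619, 197, 8, 9, 33] [622.5 200.8] [ 0.5937 -0.7046  0.07  ]
orange [458, 199, 39, 86, 2538] [476.7 241.9] [ 0.5092 -0.3665  0.07  ]
orange [630, 201, 9, 6, 17] [633.7 203.5] [ 0.5867 -0.7294  0.07  ]
orange [324, 204, 10, 13, 61] [330.4 210.1] [ 0.5927 -0.0315  0.07  ]
orange [620, 206, 12, 7, 32] [624.8 208.6] [ 0.5758 -0.7083  0.07  ]
orange [621, 212, 19, 18, 125] [628.  220.7] [ 0.5478 -0.7133  0.07  ]
orange [143, 228, 10, 5, 19] [147.5 229.6] [0.56   0.3999 0.07  ]
orange [327, 232, 8, 13, 55] [331.4 238.1] [ 0.5275 -0.032   0.07  ]
orange [149, 236, 8, 10, 22] [151.7 240.8] [0.5334 0.3899 0.07  ]
orange [141, 240, 10, 21, 61] [145.7 251.7] [0.5084 0.4041 0.07  ]
orange [623, 245, 17, 13, 79] [629.4 251.6] [ 0.4773 -0.7106  0.07  ]
orange [127, 256, 7, 10, 17] [130.2 260.5] [0.489  0.4408 0.07  ]
orange [328, 259, 9, 14, 68] [332.5 265.8] [ 0.4636 -0.0324  0.07  ]
orange [136, 269, 6, 9, 18] [138.8 272.9] [0.4595 0.4204 0.07  ]
orange [122, 280, 12, 13, 40] [127.8 285.8] [0.4305 0.4461 0.07  ]
orange [141, 289, 13, 9, 43] [147.4 293.1] [0.4125 0.4001 0.07  ]
orange [164, 291, 8, 6, 20] [166.8 294. ] [0.4092 0.3544 0.07  ]
orange [152, 295, 10, 12, 28] [157.1 300.1] [0.3958 0.3773 0.07  ]
orange [134, 298, 11, 11, 37] [138.2 303.1] [0.3902 0.4217 0.07  ]
orange [165, 299, 8, 8, 16] [169. 302.] [0.3909 0.3494 0.07  ]
orange [148, 303, 20, 10, 48] [158. 308.] [0.3778 0.3753 0.07  ]
yellow [116, 228, 86, 84, 5192] [159.8 270.8] [0.4643 0.3664 0.08  ]
```

View pics/rack.png

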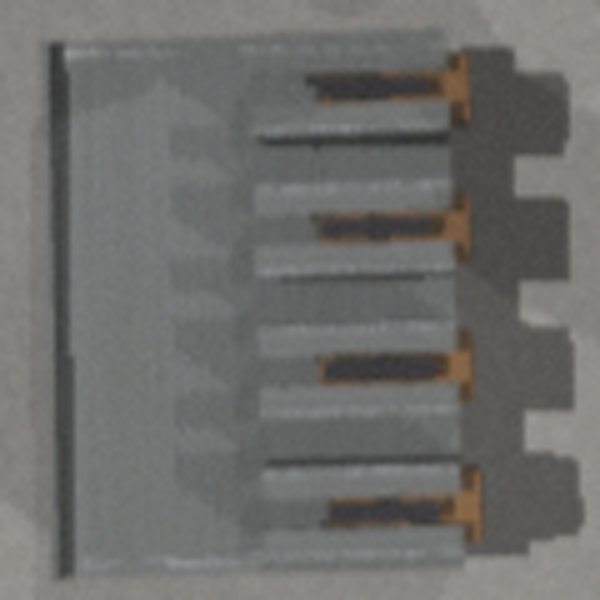

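View pics/plg.png

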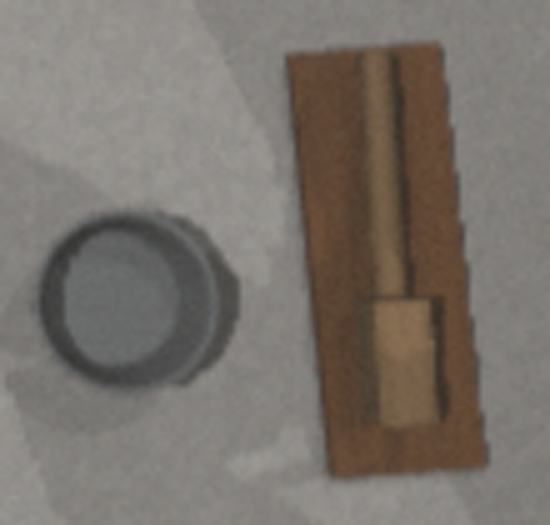

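The rack crop shows four clips and rusk ends, with the lip line running from (50,42) to (60,577). In the plunger crop the handle is at (375-440, 298-425), the rod tip at (378,50) and the dish rim centre at (129,299).

Run:
```python
from h import *
c=cap("top")
def P(o,pts,z): return np.array([ray(c,(o[0]+(u+.5)/5-.5,o[1]+(v+.5)/5-.5),z)[:2] for u,v in pts]).round(4)
R=(240,165);Q=(400,190)
print("lip",P(R,[(50,42),(60,577)],.059))
print("slots",P(R,[(385,87),(385,228),(390,369),(390,512)],.096))
print("sleeve near/far edge",P(R,[(452,185),(460,410),(257,185),(262,412)],.096))
print("rusk near end",P(R,[(468,90),(469,228),(472,367),(482,505)],.087))
print("handle",P(Q,[(375,298),(435,298),(440,425),(380,425)],.038))
print("rod",P(Q,[(378,52),(393,296)],.032))
print("board",P(Q,[(288,55),(440,43),(488,465),(330,476)],.010))
print("dish",P(Q,[(129,299)],.035),P(Q,[(40,299),(218,299)],.035))
print("bowl",ray(c,(159.8,270.8),.08))
hsv=cv2.cvtColor(c["image"],cv2.COLOR_BGR2HSV); m=cv2.inRange(hsv,(20,100,40),(34,255,255))
m[:, 230:]=0; k=max(cv2.findContours(m,0,1)[0],key=len); e=cv2.fitEllipse(cv2.convexHull(k)); print(e, ray(c,e[0],.08))
s=cap("side"); print("side bowl");hsv=cv2.cvtColor(s["image"],cv2.COLOR_BGR2HSV); m=cv2.inRange(hsv,(20,100,40),(34,255,255)); k=max(cv2.findContours(m,0,1)[0],key=len); print(cv2.boundingRect(k), px(s,[[.4643,.3664,.08]]))
```

```text
lip [[0.6878 0.1587]
 [0.4347 0.1584]]
slots [[ 6.569e-01 -2.000e-03]
 [ 5.926e-01 -1.000e-04]
 [ 5.288e-01 -6.000e-04]
 [ 4.649e-01  1.300e-03]]
sleeve near/far edge [[ 0.6112 -0.0312]
 [ 0.5095 -0.0316]
 [ 0.6139  0.0576]
 [ 0.5112  0.0578]]
rusk near end [[ 0.6553 -0.0399]
 [ 0.5917 -0.0384]
 [ 0.5283 -0.0377]
 [ 0.4659 -0.0403]]
handle [[ 0.4902 -0.3729]
 [ 0.4894 -0.4012]
 [ 0.4294 -0.4001]
 [ 0.4302 -0.3718]]
rod [[ 0.6079 -0.3833]
 [ 0.4904 -0.3838]]
board [[ 0.6089 -0.3475]
 [ 0.6126 -0.4226]
 [ 0.4054 -0.4337]
 [ 0.4021 -0.3568]]
dish [[ 0.4927 -0.2569]] [[ 0.4939 -0.2143]
 [ 0.4915 -0.2993]]
bowl [0.46428515 0.36633483 0.08      ]
((158.07958984375, 269.1946716308594), (82.96459197998047, 87.15872192382812), 52.36778259277344) [0.46806357 0.37033795 0.08      ]
side bowl
(233, 124, 55, 41) [[258.08861716 137.26539563]]
```

Call:
send_rows([
  {"dp": [-62,30,0],"roll": 0.16,"jaw": 75},
  {"dp": [-120,58,0],"roll": 0.319,"jaw": 75},
  {"dp": [-180,86,0],"roll": 0.319,"jaw": 75},
  {"dp": [-235,112,0],"roll": 0.319,"jaw": 75},
  {"dp": [-290,138,0],"roll": 0.319,"jaw": 75},
])

```text
time_s: 0.88
tcp_pos: [0.439, -0.423, 0.2065]
eef_rot: [-180.0, 0.0, -180.0]
contact_force: [1.0, -1.2, -0.4]
gripper_width: 0.0659
gripper_force: 0.0
```

```bash
cat >> h.py <<'E'
def go(x,y,z,yaw):
    "tool-axis mm shift and roll from now to a tool-down pose"
    s=r.get_state(); a=np.radians(s["eef_rot"][2]); d=1000*(np.array([x,y,z])-s["tcp_pos"])
    dy=(yaw-s["eef_rot"][2]+180)%360-180
    print("dp",np.round([d[0]*np.cos(a)+d[1]*np.sin(a), d[0]*np.sin(a)-d[1]*np.cos(a), -d[2]],1),"roll",round(-np.radians(dy),3))
E
python3 - <<'E'
from h import *
st(); go(.478,-.386,.027,180)
c=cap("top"); crop(c["image"],380,180,140,120,5,"p2.png")
E
```

```text
{'time_s': 0.875, 'tcp_pos': [0.439, -0.423, 0.2065], 'eef_rot': [-179.991, 0.0142, -179.9555], 'contact_force': [1.035, -1.2248, -0.405], 'gripper_width': 0.0659, 'gripper_force': 0.0}
dp [-39.   37.  179.5] roll 0.001
```

View pics/p2.png

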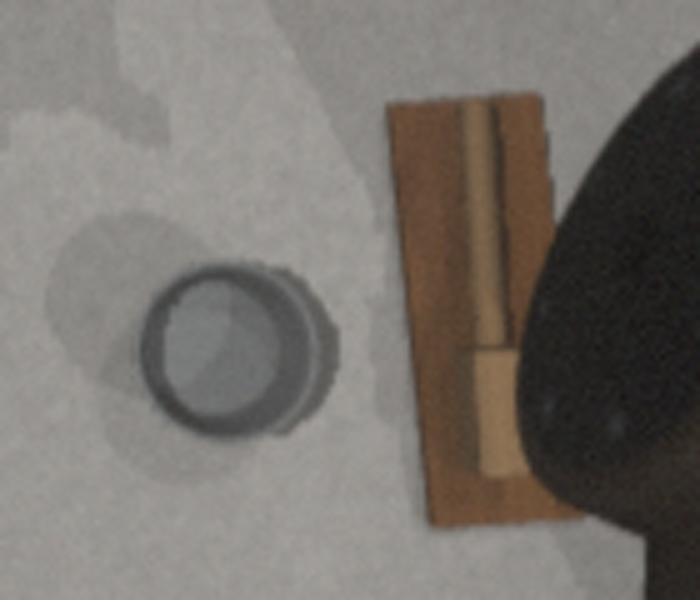

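The plunger and dish are where they were. The handle's left edge is at about (475,410) in the crop.

Call:
send_rows([
  {"dp": [-39,37,30],"roll": 0,"jaw": 70},
  {"dp": [-39,37,90],"roll": 0,"jaw": 70},
  {"dp": [-39,37,145],"roll": 0,"jaw": 70},
  {"dp": [-39,37,175],"roll": 0,"jaw": 70},
  {"dp": [-39,37,179.5],"roll": 0,"jaw": 70},
])

```text
time_s: 1.55
tcp_pos: [0.4752, -0.3868, 0.0246]
eef_rot: [179.9, -0.2, -180.0]
contact_force: [-0.7, -0.5, 1.1]
gripper_width: 0.0614
gripper_force: 0.0
```

Call:
send_rows([
  {"dp": [0,0,0],"roll": 0,"jaw": 70},
  {"dp": [0,0,0],"roll": 0,"jaw": 20},
  {"dp": [0,0,0],"roll": 0,"jaw": 20},
  {"dp": [0,0,0],"roll": 0,"jaw": 20},
  {"dp": [0,0,0],"roll": 0,"jaw": 20},
], newtons=30)

```text
time_s: 2.17
tcp_pos: [0.4769, -0.3876, 0.0272]
eef_rot: [-180.0, 0.0, -180.0]
contact_force: [0.3, 0.1, 0.1]
gripper_width: 0.027
gripper_force: 0.0
```

Call:
send_rows([
  {"dp": [0,0,0],"roll": 0,"jaw": 10},
  {"dp": [0,0,0],"roll": 0,"jaw": 10},
  {"dp": [0,0,0],"roll": 0,"jaw": 10},
])

```text
time_s: 2.55
tcp_pos: [0.4768, -0.3875, 0.0268]
eef_rot: [180.0, -0.0, -180.0]
contact_force: [0.9, -0.1, 0.1]
gripper_width: 0.0091
gripper_force: 0.0
```

Run:
```python
from h import *
st()
c=cap("side"); crop(c["image"],200,240,200,130,4,"g1.png")
```

```text
{'time_s': 2.55, 'tcp_pos': [0.4768, -0.3875, 0.0268], 'eef_rot': [179.997, -0.0076, -179.9563], 'contact_force': [0.8938, -0.1393, 0.051], 'gripper_width': 0.0091, 'gripper_force': 0.0}
```

View pics/g1.png

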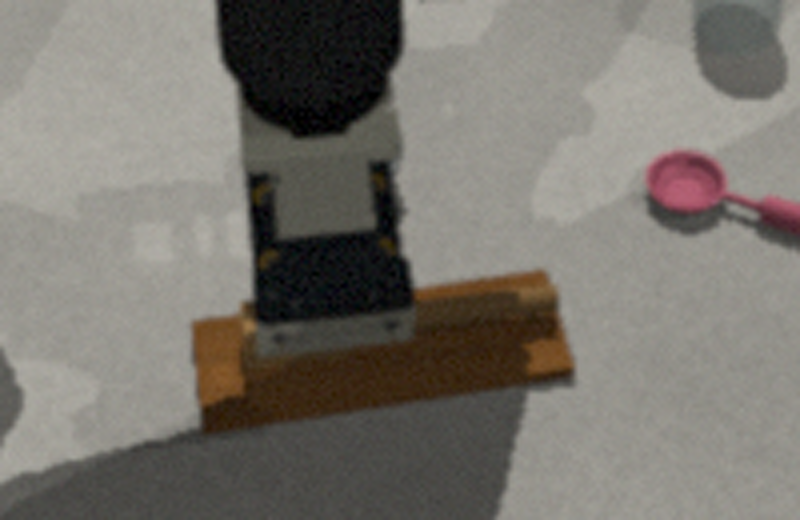

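Call:
send_rows([
  {"dp": [0,0,0],"roll": 0,"jaw": 70},
  {"dp": [0,0,0],"roll": 0,"jaw": 70},
  {"dp": [0,0,-50],"roll": 0,"jaw": 70},
  {"dp": [0,-60,-110],"roll": 0,"jaw": 70},
  {"dp": [60,-120,-150],"roll": 0,"jaw": 70},
])

```text
time_s: 3.22
tcp_pos: [0.4451, -0.4755, 0.1547]
eef_rot: [-179.9, 0.1, -179.8]
contact_force: [0.2, -0.4, -1.6]
gripper_width: 0.0533
gripper_force: 0.0
```

Run:
```python
from h import *
st()
c=cap("top"); d=cap("side")
a=cv2.resize(c["image"][190:295,400:520],None,fx=3.3,fy=3.3,interpolation=2); b=cv2.resize(d["image"][290:395,240:360],None,fx=3.3,fy=3.3,interpolation=2)
cv2.imwrite("pics/g2.png",np.hstack([a,b]))
```

```text
{'time_s': 3.225, 'tcp_pos': [0.4451, -0.4755, 0.1547], 'eef_rot': [-179.8845, 0.1274, -179.7838], 'contact_force': [0.2352, -0.3766, -1.6333], 'gripper_width': 0.0533, 'gripper_force': 0.0}
```

View pics/g2.png

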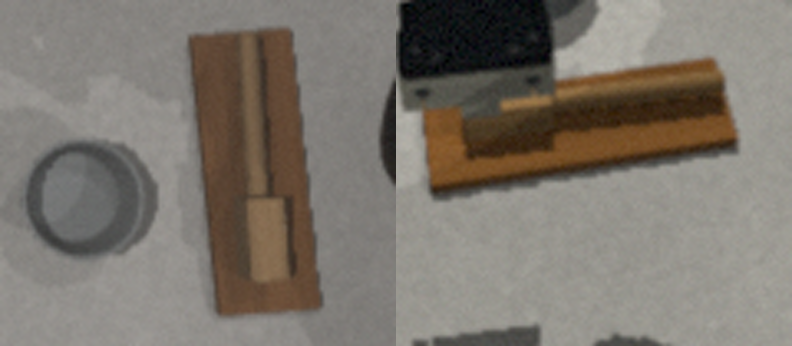

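The plunger still lies on its board. The jaws closed to 9 mm without gripping it, so I'm checking where the fingertips actually were in g1.

Run:
```python
from h import *
s=st(); c=cap("side")
print("g1 tip expected",px(c,[[.4768,-.3875,.013],[.4768,-.3875,.04]]))
print("handle expected",px(c,[[.43,-.4,.038],[.49,-.4,.038],[.43,-.4,.010],[.49,-.4,.01],[.61,-.385,.024]]))
p=np.array(s["tcp_pos"]); print("now tip",px(c,[p-[0,0,.014],p]))
t=cap("top"); print("now top",px(t,[p-[0,0,.014],p]))
for i,(c,n) in enumerate(((c,"side"),(t,"top"))):
    u=px(c,[p])[0].astype(int); x0=min(max(u[0]-70,0),500); y0=min(max(u[1]-60,0),280)
    print(n,x0,y0); a=cv2.resize(c["image"][y0:y0+120,x0:x0+140],None,fx=2.8,fy=2.8,interpolation=2)
    A=a if i==0 else np.hstack([A,a])
cv2.imwrite("pics/g3.png",cv2.convertScaleAbs(A,alpha=2,beta=20))
```

```text
{'time_s': 3.325, 'tcp_pos': [0.4424, -0.4787, 0.1566], 'eef_rot': [-179.7465, 0.2523, 179.8914], 'contact_force': [-0.2393, 0.5093, 0.0727], 'gripper_width': 0.0593, 'gripper_force': 0.0}
g1 tip expected [[281.86223578 324.21907071]
 [281.43337712 316.26603819]]
handle expected [[260.73697698 323.58437789]
 [287.89827268 320.57116945]
 [261.49890874 331.82715477]
 [288.24897319 328.80257973]
 [339.68757511 313.71355727]]
now tip [[266.00840299 319.21318022]
 [265.61426411 314.41567031]]
now top [[546.15469185 274.10694522]
 [550.09327398 275.0224675 ]]
side 195 254
top 480 215
```

View pics/g3.png

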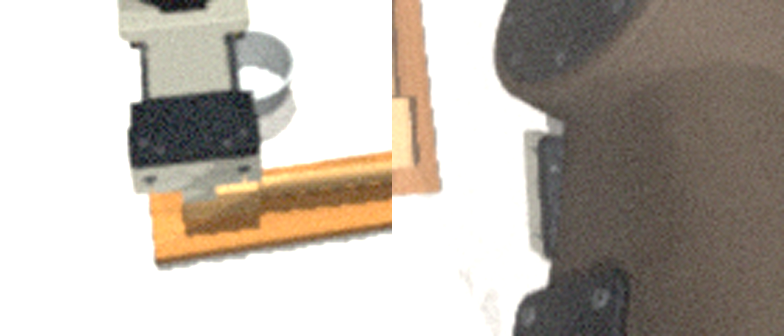

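The crop shows the gripper body hiding the finger region, so this view is inconclusive. I'll make a touch test over bare table to check the real fingertip height.

Call:
send_rows([
  {"dp": [0,-40,20],"roll": 0,"jaw": 50},
  {"dp": [0,-40,70],"roll": 0,"jaw": 30},
  {"dp": [0,-40,110],"roll": 0,"jaw": 30},
  {"dp": [0,-40,125],"roll": 0,"jaw": 30},
  {"dp": [0,-40,127],"roll": 0,"jaw": 30},
])

```text
time_s: 4.05
tcp_pos: [0.4433, -0.5134, 0.0244]
eef_rot: [179.9, -0.1, -179.9]
contact_force: [1.1, 0.2, 0.8]
gripper_width: 0.0266
gripper_force: 0.0
```

Call:
send_rows([
  {"dp": [0,0,3],"roll": 0,"jaw": 30},
  {"dp": [0,0,6],"roll": 0,"jaw": 30},
  {"dp": [0,0,9],"roll": 0,"jaw": 30},
  {"dp": [0,0,12],"roll": 0,"jaw": 30},
  {"dp": [0,0,12],"roll": 0,"jaw": 30},
])

```text
time_s: 4.68
tcp_pos: [0.4431, -0.5141, 0.0131]
eef_rot: [180.0, -0.0, -180.0]
contact_force: [0.5, -0.1, 0.2]
gripper_width: 0.0262
gripper_force: 0.0
```

Run:
```python
from h import *
s=st(); c=cap("side"); p=np.array(s["tcp_pos"])
for q in ((0,0,-.014),(-.01,-.013,-.014),(.01,-.013,-.014),(0,-.034,-.014),(-.039,-.096,.052),(.039,-.096,.052)): print(q,px(c,[p+q])[0].round(1))
cv2.imwrite("pics/g4.png",cv2.convertScaleAbs(cv2.resize(c["image"][280:400,190:350],None,fx=5,fy=5,interpolation=2),alpha=2,beta=20))
```

```text
{'time_s': 4.675, 'tcp_pos': [0.4431, -0.5141, 0.0131], 'eef_rot': [179.9877, -0.0157, -179.9632], 'contact_force': [0.5075, -0.1464, 0.1838], 'gripper_width': 0.0262, 'gripper_force': 0.0}
(0, 0, -0.014) [271.2 378.5]
(-0.01, -0.013, -0.014) [266.7 384.7]
(0.01, -0.013, -0.014) [276.5 383.5]
(0, -0.034, -0.014) [272.4 393.3]
(-0.039, -0.096, 0.052) [251.7 405.7]
(0.039, -0.096, 0.052) [294.3 400.1]
```

View pics/g4.png

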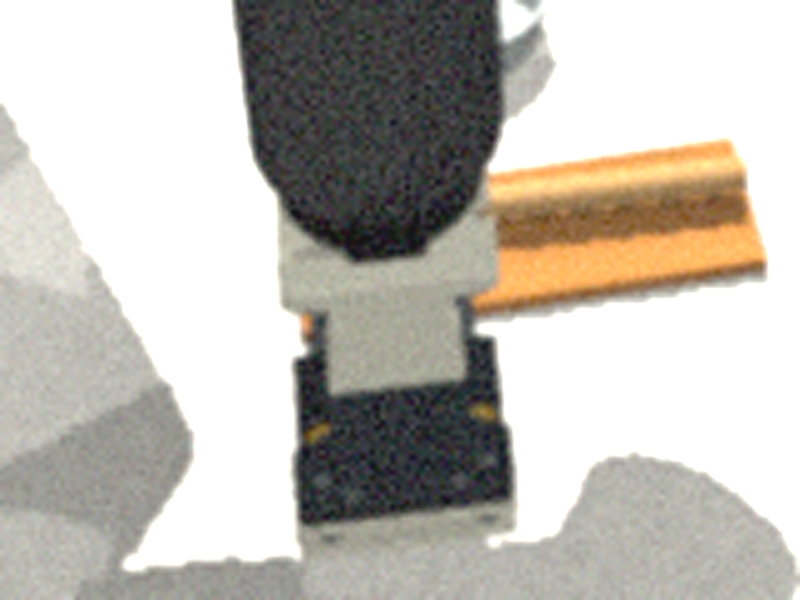

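The body's lower edge shows at about (250-292, 390), roughly 15 rows higher than predicted. There was also no table contact, so the tool seems to sit higher than reported. I'll keep lowering carefully.

Call:
send_rows([
  {"dp": [0,0,1.5],"roll": 0,"jaw": 30},
  {"dp": [0,0,3],"roll": 0,"jaw": 30},
  {"dp": [0,0,4],"roll": 0,"jaw": 30},
  {"dp": [0,0,4],"roll": 0,"jaw": 30},
])

```text
time_s: 5.22
tcp_pos: [0.4432, -0.5142, 0.0091]
eef_rot: [180.0, -0.0, -180.0]
contact_force: [-0.1, 0.3, 0.4]
gripper_width: 0.0261
gripper_force: 0.0
```

Call:
send_rows([
  {"dp": [0,0,2],"roll": 0,"jaw": 30},
  {"dp": [0,0,4],"roll": 0,"jaw": 30},
  {"dp": [0,0,5],"roll": 0,"jaw": 30},
  {"dp": [0,0,5],"roll": 0,"jaw": 30},
])

```text
time_s: 5.72
tcp_pos: [0.4432, -0.5142, 0.0042]
eef_rot: [180.0, -0.0, -180.0]
contact_force: [0.7, 1.0, 0.6]
gripper_width: 0.0261
gripper_force: 0.0
```

Call:
send_rows([
  {"dp": [0,0,2],"roll": 0,"jaw": 30},
  {"dp": [0,0,4],"roll": 0,"jaw": 30},
  {"dp": [0,0,5],"roll": 0,"jaw": 30},
  {"dp": [0,0,5],"roll": 0,"jaw": 30},
])

```text
time_s: 6.22
tcp_pos: [0.4432, -0.5142, -0.0008]
eef_rot: [180.0, -0.0, -180.0]
contact_force: [-0.3, -0.4, 0.5]
gripper_width: 0.026
gripper_force: 0.0
```

Call:
send_rows([
  {"dp": [0,0,1.5],"roll": 0,"jaw": 30},
  {"dp": [0,0,3],"roll": 0,"jaw": 30},
  {"dp": [0,0,4.5],"roll": 0,"jaw": 30},
  {"dp": [0,0,5],"roll": 0,"jaw": 30},
])

```text
time_s: 6.72
tcp_pos: [0.4432, -0.5141, -0.0059]
eef_rot: [180.0, -0.0, -180.0]
contact_force: [1.4, -0.0, -0.2]
gripper_width: 0.0264
gripper_force: 0.0
```

Run:
```python
from h import *
s=st(); c=cap("side"); t=cap("top"); p=np.array(s["tcp_pos"])
print(np.round(s["joints"],2), px(t,[p])[0], px(c,[p])[0])
x,y=300,200
a=cv2.resize(c["image"][270:400,190:350],None,fx=2.4,fy=2.4,interpolation=2); b=cv2.resize(t["image"][200:330,440:600],None,fx=2.4,fy=2.4,interpolation=2)
cv2.imwrite("pics/g5.png",cv2.convertScaleAbs(np.hstack([a,b]),alpha=1.5,beta=30))
```

```text
{'time_s': 6.725, 'tcp_pos': [0.4432, -0.5141, -0.0059], 'eef_rot': [179.9912, -0.0126, -179.9549], 'contact_force': [1.4331, -0.0041, -0.194], 'gripper_width': 0.0264, 'gripper_force': 0.0}
[-32.82  31.56 -11.93  -0.   -46.53 -57.13] [525.98739166 265.36587872] [271.35140608 379.96127652]
```

View pics/g5.png

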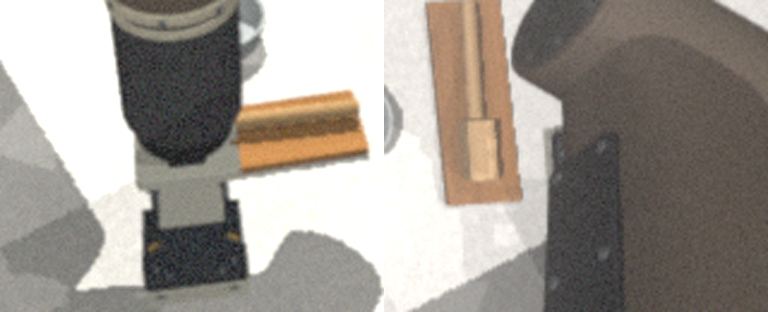

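The picture shows the body hiding the fingers in this orientation. I'll lift, turn 90° and open the jaws so the side camera can see the fingers.

Call:
send_rows([
  {"dp": [0,0,-50],"roll": 0.18,"jaw": 90},
  {"dp": [0,0,-105],"roll": 0.36,"jaw": 90},
  {"dp": [0,20,-155],"roll": 0.54,"jaw": 90},
  {"dp": [0,40,-155],"roll": 0.72,"jaw": 90},
  {"dp": [0,40,-155],"roll": 0.9,"jaw": 90},
])

```text
time_s: 7.45
tcp_pos: [0.4437, -0.4732, 0.1508]
eef_rot: [179.9, 0.1, 128.2]
contact_force: [0.6, -0.3, -0.2]
gripper_width: 0.0707
gripper_force: 0.0
```

Call:
send_rows([
  {"dp": [0,0,0],"roll": 0.18,"jaw": 90},
  {"dp": [0,0,0],"roll": 0.36,"jaw": 90},
  {"dp": [0,0,0],"roll": 0.54,"jaw": 90},
  {"dp": [0,0,0],"roll": 0.67,"jaw": 90},
  {"dp": [0,0,0],"roll": 0.67,"jaw": 90},
])

```text
time_s: 8.07
tcp_pos: [0.4433, -0.4742, 0.1494]
eef_rot: [180.0, 0.0, 90.1]
contact_force: [-0.9, 0.5, 0.7]
gripper_width: 0.0785
gripper_force: 0.0
```

Run:
```python
from h import *
s=st(); c=cap("side"); p=np.array(s["tcp_pos"]); print(np.round(s["joints"],1))
for q in ((0,0,0),(-.04,0,-.014),(.04,0,-.014),(-.065,0,-.014),(.065,0,-.014),(-.096,-.039,.052),(.096,-.039,.052)): print(q,px(c,[p+q])[0].round(1))
cv2.imwrite("pics/g6.png",cv2.convertScaleAbs(cv2.resize(c["image"][240:400,170:370],None,fx=4,fy=3.75,interpolation=2)[:600],alpha=1.6,beta=30))
```

```text
{'time_s': 8.075, 'tcp_pos': [0.4433, -0.4742, 0.1494], 'eef_rot': [179.9934, 0.004, 90.1473], 'contact_force': [-0.8757, 0.5376, 0.6973], 'gripper_width': 0.0785, 'gripper_force': 0.0}
[ -29.7   20.4   -7.3    0.   -62.3 -150.1]
(0, 0, 0) [266.1 315.1]
(-0.04, 0, -0.014) [246.  322.1]
(0.04, 0, -0.014) [286.8 317.6]
(-0.065, 0, -0.014) [233.1 323.5]
(0.065, 0, -0.014) [299.3 316.2]
(-0.096, -0.039, 0.052) [212.5 318.3]
(0.096, -0.039, 0.052) [317.9 306.9]
```

View pics/g6.png

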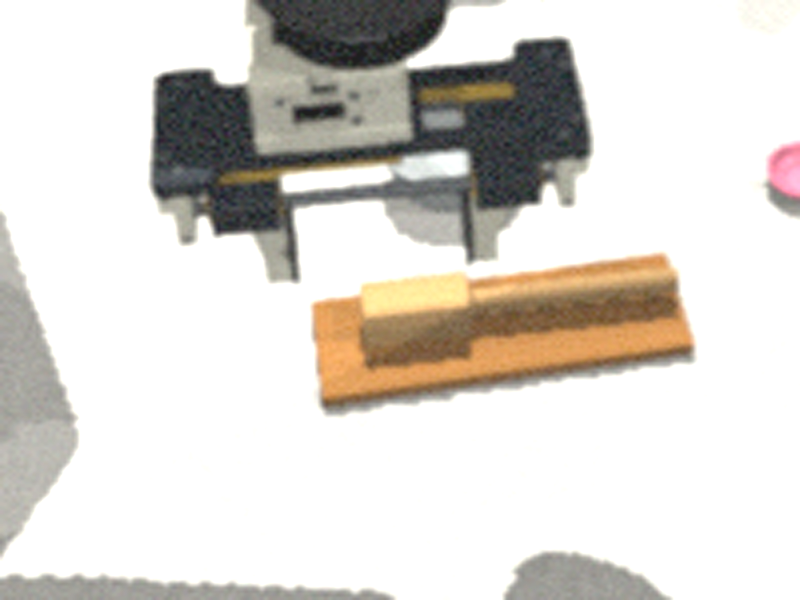

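The fingers are now clear: the tips are at about (241,315) and (290,310), some 7 rows higher than predicted. So the true tool height is about 22 mm or more above the reported one. I'll touch the table to get the exact offset.

Call:
send_rows([
  {"dp": [-25,0,50],"roll": 0,"jaw": 90},
  {"dp": [-25,0,105],"roll": 0,"jaw": 90},
  {"dp": [-25,0,145],"roll": 0,"jaw": 90},
  {"dp": [-25,0,154],"roll": 0,"jaw": 90},
  {"dp": [-25,0,154],"roll": 0,"jaw": 90},
])

```text
time_s: 8.75
tcp_pos: [0.4436, -0.4995, -0.0042]
eef_rot: [-180.0, 0.0, 90.2]
contact_force: [-0.3, 0.3, -0.6]
gripper_width: 0.0791
gripper_force: 0.0
```

Call:
send_rows([
  {"dp": [0,0,1],"roll": 0,"jaw": 90},
  {"dp": [0,0,2],"roll": 0,"jaw": 90},
  {"dp": [0,0,3],"roll": 0,"jaw": 90},
])

```text
time_s: 9.12
tcp_pos: [0.4438, -0.4995, -0.0066]
eef_rot: [179.9, 0.1, 90.1]
contact_force: [-0.5, 0.0, 0.2]
gripper_width: 0.0789
gripper_force: 0.0
```

Call:
send_rows([
  {"dp": [0,0,1],"roll": 0,"jaw": 90},
  {"dp": [0,0,2],"roll": 0,"jaw": 90},
  {"dp": [0,0,2],"roll": 0,"jaw": 90},
])

```text
time_s: 9.5
tcp_pos: [0.4432, -0.4991, -0.0099]
eef_rot: [-180.0, -0.0, 90.1]
contact_force: [-0.4, 0.6, -0.4]
gripper_width: 0.0791
gripper_force: 0.0
```

Call:
send_rows([
  {"dp": [0,0,1],"roll": 0,"jaw": 90},
  {"dp": [0,0,2],"roll": 0,"jaw": 90},
  {"dp": [0,0,2],"roll": 0,"jaw": 90},
])

```text
time_s: 9.88
tcp_pos: [0.4432, -0.4991, -0.0119]
eef_rot: [-180.0, -0.0, 90.1]
contact_force: [-0.0, -0.8, 0.2]
gripper_width: 0.0784
gripper_force: 0.0
```

Call:
send_rows([
  {"dp": [0,0,1],"roll": 0,"jaw": 90},
  {"dp": [0,0,2],"roll": 0,"jaw": 90},
  {"dp": [0,0,2],"roll": 0,"jaw": 90},
])

```text
time_s: 10.25
tcp_pos: [0.4432, -0.4991, -0.0138]
eef_rot: [-180.0, -0.0, 90.1]
contact_force: [0.1, 0.4, 0.2]
gripper_width: 0.0792
gripper_force: 0.0
```

Call:
send_rows([
  {"dp": [0,0,1],"roll": 0,"jaw": 90},
  {"dp": [0,0,2],"roll": 0,"jaw": 90},
  {"dp": [0,0,2],"roll": 0,"jaw": 90},
])

```text
time_s: 10.62
tcp_pos: [0.4432, -0.4991, -0.0158]
eef_rot: [-180.0, -0.0, 90.1]
contact_force: [0.6, -0.6, -0.4]
gripper_width: 0.0787
gripper_force: 0.0
```

Call:
send_rows([
  {"dp": [0,0,1],"roll": 0,"jaw": 90},
  {"dp": [0,0,2],"roll": 0,"jaw": 90},
  {"dp": [0,0,2],"roll": 0,"jaw": 90},
])

```text
time_s: 11.0
tcp_pos: [0.4432, -0.4991, -0.0178]
eef_rot: [-180.0, -0.0, 90.1]
contact_force: [-0.6, -0.5, 0.1]
gripper_width: 0.0788
gripper_force: 0.0
```

Call:
send_rows([
  {"dp": [0,0,1],"roll": 0,"jaw": 90},
  {"dp": [0,0,2],"roll": 0,"jaw": 90},
  {"dp": [0,0,2],"roll": 0,"jaw": 90},
])

```text
time_s: 11.38
tcp_pos: [0.4433, -0.4992, -0.0198]
eef_rot: [-180.0, -0.0, 90.1]
contact_force: [-0.3, -0.3, -0.3]
gripper_width: 0.0786
gripper_force: 0.0
```

Run:
```python
from h import *
s=st(); c=cap("side"); p=np.array(s["tcp_pos"]); print(np.round(s["joints"],1))
for z in (-.014,0,.01,.02,.03): print(z,px(c,[[p[0]-.045,p[1],z],[p[0]+.045,p[1],z]]).round(1).tolist())
cv2.imwrite("pics/g7.png",cv2.convertScaleAbs(cv2.resize(c["image"][320:400,190:350],None,fx=5,fy=5,interpolation=2),alpha=1.5,beta=30))
```

```text
{'time_s': 11.375, 'tcp_pos': [0.4433, -0.4992, -0.0198], 'eef_rot': [-179.9964, -0.0026, 90.0906], 'contact_force': [-0.3387, -0.3193, -0.3052], 'gripper_width': 0.0786, 'gripper_force': 0.0}
[ -31.7   31.7  -14.1   -0.   -44.2 -148.2]
-0.014 [[249.6, 378.7], [292.3, 373.4]]
0 [[249.1, 374.7], [292.2, 369.4]]
0.01 [[248.7, 371.8], [292.1, 366.5]]
0.02 [[248.4, 368.9], [292.0, 363.6]]
0.03 [[248.0, 366.0], [291.8, 360.6]]
```

View pics/g7.png

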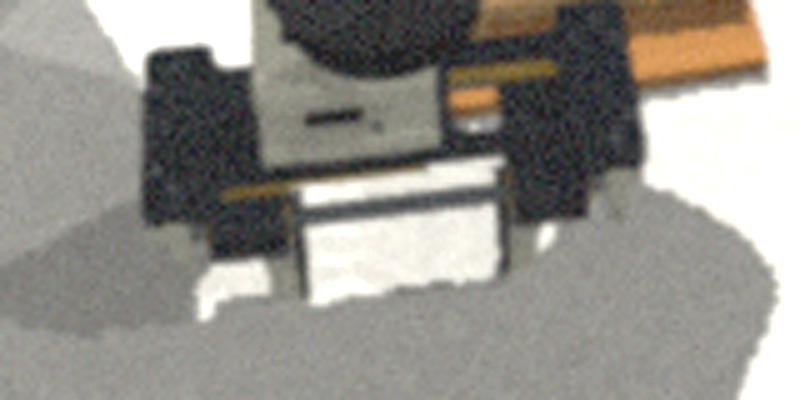

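The left fingertip shows at about row 380, which is table level. The z reading is therefore about 34 mm low. One more small touch to confirm.

Call:
send_rows([
  {"dp": [0,0,0.7],"roll": 0,"jaw": 90},
  {"dp": [0,0,1.5],"roll": 0,"jaw": 90},
  {"dp": [0,0,1.5],"roll": 0,"jaw": 90},
])

```text
time_s: 11.8
tcp_pos: [0.4434, -0.4993, -0.0198]
eef_rot: [180.0, 0.0, 90.1]
contact_force: [-1.8, 3.1, 10.1]
gripper_width: 0.0787
gripper_force: 5.1
```

Call:
send_rows([
  {"dp": [0,0,0.7],"roll": 0,"jaw": 90},
  {"dp": [0,0,1.5],"roll": 0,"jaw": 90},
  {"dp": [0,0,1.5],"roll": 0,"jaw": 90},
])

```text
time_s: 12.18
tcp_pos: [0.4434, -0.4993, -0.0199]
eef_rot: [180.0, 0.0, 90.1]
contact_force: [-5.4, 6.5, 20.3]
gripper_width: 0.0789
gripper_force: 10.4
```

Contact came at a reported z of -19.8 mm, so true fingertip height = reported z + 20 mm. Now I'll grasp with that correction.

Call:
send_rows([
  {"dp": [0,0,-50],"roll": -0.18,"jaw": 75},
  {"dp": [30,10,-100],"roll": -0.36,"jaw": 75},
  {"dp": [75,25,-100],"roll": -0.54,"jaw": 75},
  {"dp": [112,35,-100],"roll": -0.72,"jaw": 75},
  {"dp": [112,35,-100],"roll": -0.9,"jaw": 75},
])

```text
time_s: 12.8
tcp_pos: [0.4789, -0.3849, 0.0779]
eef_rot: [180.0, 0.0, 142.2]
contact_force: [0.7, -1.0, 0.1]
gripper_width: 0.0657
gripper_force: 0.0
```

Call:
send_rows([
  {"dp": [0,0,0],"roll": -0.18,"jaw": 75},
  {"dp": [0,0,0],"roll": -0.36,"jaw": 75},
  {"dp": [0,0,0],"roll": -0.54,"jaw": 75},
  {"dp": [0,0,0],"roll": -0.67,"jaw": 75},
  {"dp": [0,0,0],"roll": -0.67,"jaw": 75},
])

```text
time_s: 13.42
tcp_pos: [0.4781, -0.3871, 0.0773]
eef_rot: [180.0, -0.0, 180.0]
contact_force: [-0.5, 1.0, -0.4]
gripper_width: 0.0657
gripper_force: 0.0
```

```bash
sed -i 's/def go(x,y,z,yaw):/def go(x,y,z,yaw):  # z = true fingertip height/; s/np.array(\[x,y,z\])-s/np.array([x,y,z-.020])-s/' h.py
python3 - <<'E'
from h import *
st(); go(.478,-.387,.0125,180)
E
```

```text
{'time_s': 13.425, 'tcp_pos': [0.4781, -0.3871, 0.0773], 'eef_rot': [179.9966, -0.0012, 179.9914], 'contact_force': [-0.5094, 0.9544, -0.3851], 'gripper_width': 0.0657, 'gripper_force': 0.0}
dp [ 0.1  0.1 84.8] roll -0.0
```

Call:
send_rows([
  {"dp": [0,0,40],"roll": 0,"jaw": 70},
  {"dp": [0,0,70],"roll": 0,"jaw": 70},
  {"dp": [0,0,80],"roll": 0,"jaw": 70},
  {"dp": [0,0,84.5],"roll": 0,"jaw": 70},
  {"dp": [0,0,84.5],"roll": 0,"jaw": 25},
])

```text
time_s: 14.05
tcp_pos: [0.4787, -0.3874, -0.0065]
eef_rot: [-180.0, 0.0, -180.0]
contact_force: [-1.2, -0.2, 0.6]
gripper_width: 0.0559
gripper_force: 0.0
```

Call:
send_rows([
  {"dp": [0,0,0],"roll": 0,"jaw": 20},
  {"dp": [0,0,0],"roll": 0,"jaw": 20},
  {"dp": [0,0,0],"roll": 0,"jaw": 20},
  {"dp": [0,0,0],"roll": 0,"jaw": 20},
  {"dp": [0,0,0],"roll": 0,"jaw": 20},
])

```text
time_s: 14.68
tcp_pos: [0.4784, -0.3872, -0.0067]
eef_rot: [-180.0, 0.0, -179.9]
contact_force: [-0.2, 2.1, 5.2]
gripper_width: 0.0274
gripper_force: 30.0
```

Gripped at 27.4 mm width and 30 N. This interface can't tilt the tool, so I'll tilt the plunger in the grip by pressing the handle's rear on the fixed sleeve top. Lifting and carrying it there now.

Call:
send_rows([
  {"dp": [0,0,-50],"roll": 0,"jaw": 20},
  {"dp": [0,0,-110],"roll": 0,"jaw": 20},
  {"dp": [0,20,-165],"roll": -0.15,"jaw": 20},
  {"dp": [5,60,-190],"roll": -0.3,"jaw": 20},
  {"dp": [10,110,-190],"roll": -0.45,"jaw": 20},
])

```text
time_s: 15.3
tcp_pos: [0.469, -0.2769, 0.1849]
eef_rot: [-179.8, 0.2, -154.0]
contact_force: [0.9, 1.0, -0.8]
gripper_width: 0.0276
gripper_force: 30.0
```

Run:
```python
from h import *
s=st(); go(.45,-.1,.20,270); 
t=cap("top","t1.png")
```

```text
{'time_s': 15.3, 'tcp_pos': [0.469, -0.2769, 0.1849], 'eef_rot': [-179.8437, 0.1815, -153.963], 'contact_force': [0.8544, 1.0141, -0.8133], 'gripper_width': 0.0276, 'gripper_force': 29.9858}
dp [-60.6 167.3   4.9] roll -1.116
```

Call:
send_rows([
  {"dp": [-15,35,0],"roll": -0.18,"jaw": 20},
  {"dp": [-30,75,0],"roll": -0.36,"jaw": 20},
  {"dp": [-40,115,0],"roll": -0.54,"jaw": 20},
  {"dp": [-50,145,0],"roll": -0.72,"jaw": 20},
  {"dp": [-60,167,0],"roll": -0.9,"jaw": 20},
])

```text
time_s: 15.98
tcp_pos: [0.4487, -0.0995, 0.1826]
eef_rot: [180.0, 0.0, -102.2]
contact_force: [0.7, -0.8, -2.1]
gripper_width: 0.0275
gripper_force: 30.0
```

Call:
send_rows([
  {"dp": [0,0,0],"roll": -0.18,"jaw": 20},
  {"dp": [0,0,0],"roll": -0.36,"jaw": 20},
  {"dp": [0,0,0],"roll": -0.54,"jaw": 20},
  {"dp": [0,0,0],"roll": -0.72,"jaw": 20},
  {"dp": [0,0,0],"roll": -0.9,"jaw": 20},
])

```text
time_s: 16.6
tcp_pos: [0.4489, -0.1007, 0.1824]
eef_rot: [180.0, 0.0, -50.7]
contact_force: [0.2, -0.3, -0.9]
gripper_width: 0.0279
gripper_force: 30.0
```

Run:
```python
from h import *
s=st(); print(np.round(s["joints"],1)); go(.418,.013,.20,0)
```

```text
{'time_s': 16.6, 'tcp_pos': [0.4489, -0.1007, 0.1824], 'eef_rot': [179.9762, 0.0282, -50.716], 'contact_force': [0.2093, -0.2516, -0.9099], 'gripper_width': 0.0279, 'gripper_force': 29.9864}
[ 12.    1.  -27.3  -0.  -61.8  27.3]
dp [-107.6  -48.     2.4] roll -0.885
```

Call:
send_rows([
  {"dp": [-50,-22,2],"roll": -0.18,"jaw": 20},
  {"dp": [-100,-44,2],"roll": -0.36,"jaw": 20},
  {"dp": [-107.6,-48,2],"roll": -0.54,"jaw": 20},
  {"dp": [-107.6,-48,30],"roll": -0.72,"jaw": 20},
  {"dp": [-107.6,-48,60],"roll": -0.885,"jaw": 20},
])

```text
time_s: 17.23
tcp_pos: [0.419, 0.0136, 0.1223]
eef_rot: [-180.0, -0.1, 0.0]
contact_force: [0.3, -0.4, -0.8]
gripper_width: 0.028
gripper_force: 30.0
```

Call:
send_rows([
  {"dp": [0,0,15],"roll": 0,"jaw": 20},
  {"dp": [0,0,26],"roll": 0,"jaw": 20},
  {"dp": [0,0,26],"roll": 0,"jaw": 20},
])

```text
time_s: 17.6
tcp_pos: [0.4185, 0.0129, 0.0962]
eef_rot: [180.0, 0.1, -0.4]
contact_force: [0.6, -0.3, 0.4]
gripper_width: 0.0279
gripper_force: 30.0
```

Run:
```python
from h import *
s=st(); go(.418,.013,.112,0)
```

```text
{'time_s': 17.6, 'tcp_pos': [0.4185, 0.0129, 0.0962], 'eef_rot': [179.9619, 0.08, -0.36], 'contact_force': [0.5795, -0.29, 0.378], 'gripper_width': 0.0279, 'gripper_force': 29.9889}
dp [-0.5 -0.1  4.2] roll -0.006
```

Now I'll loosen to 10 N and press down slowly while watching the force.

Call:
send_rows([
  {"dp": [0,0,8],"roll": 0,"jaw": 20},
  {"dp": [0,0,14],"roll": 0,"jaw": 20},
  {"dp": [0,0,17],"roll": 0,"jaw": 20},
  {"dp": [0,0,17],"roll": 0,"jaw": 20},
], newtons=10)

```text
time_s: 18.1
tcp_pos: [0.4189, 0.0131, 0.0797]
eef_rot: [180.0, 0.0, -0.3]
contact_force: [-0.5, 0.0, -0.1]
gripper_width: 0.0279
gripper_force: 10.0
```

Call:
send_rows([
  {"dp": [0,0,2],"roll": 0,"jaw": 20},
  {"dp": [0,0,4],"roll": 0,"jaw": 20},
  {"dp": [0,0,5],"roll": 0,"jaw": 20},
  {"dp": [0,0,5],"roll": 0,"jaw": 20},
])

```text
time_s: 18.6
tcp_pos: [0.4187, 0.0131, 0.0748]
eef_rot: [180.0, 0.0, -0.3]
contact_force: [-3.2, 0.1, 3.5]
gripper_width: 0.0281
gripper_force: 10.0
```

Call:
send_rows([
  {"dp": [0,0,2],"roll": 0,"jaw": 20},
  {"dp": [0,0,5],"roll": 0,"jaw": 20},
  {"dp": [0,0,8],"roll": 0,"jaw": 20},
  {"dp": [0,0,8],"roll": 0,"jaw": 20},
])

```text
time_s: 19.1
tcp_pos: [0.419, 0.0132, 0.0666]
eef_rot: [180.0, 0.0, -0.3]
contact_force: [-1.1, -0.1, 0.6]
gripper_width: 0.0278
gripper_force: 10.0
```

Run:
```python
from h import *
s=st()
c=cap("side"); t=cap("top")
p=np.array(s["tcp_pos"])+[0,0,.034]
print(px(c,[p,p-[.13,0,0]]),px(t,[p,p-[.13,0,0]]))
a=cv2.resize(c["image"][130:290,150:350],None,fx=3,fy=3,interpolation=2); 
b=cv2.resize(t["image"][200:360,220:380],None,fx=2,fy=3,interpolation=2)
cv2.imwrite("pics/tilt.png",cv2.convertScaleAbs(a,alpha=1.5,beta=30)); cv2.imwrite("pics/tiltb.png",b)
for n,im in(("s",c["image"]),("t",t["image"])):
    m=cv2.inRange(cv2.cvtColor(im,cv2.COLOR_BGR2HSV),(5,60,40),(28,255,255)); k,l,st_,ce=cv2.connectedComponentsWithStats(m)
    print(n,[(st_[i].tolist()) for i in range(1,k) if st_[i,4]>60])
```

```text
{'time_s': 19.1, 'tcp_pos': [0.419, 0.0132, 0.0666], 'eef_rot': [179.9989, 0.0044, -0.3291], 'contact_force': [-1.1175, -0.1252, 0.617], 'gripper_width': 0.0278, 'gripper_force': 10.0}
[[247.51803564 193.07577726]
 [200.01647376 196.74739883]] [[312.8006859  288.1712139 ]
 [314.46681991 347.90174991]]
s [[63, 8, 16, 27, 266], [197, 34, 57, 22, 332], [0, 56, 43, 195, 3742], [383, 123, 120, 122, 1724], [257, 124, 31, 41, 1014], [74, 141, 25, 25, 79], [328, 195, 13, 17, 167], [207, 197, 37, 20, 180], [305, 196, 13, 17, 163], [259, 198, 13, 20, 181], [282, 199, 13, 16, 168], [125, 216, 17, 34, 257], [500, 246, 108, 154, 1559], [248, 307, 96, 42, 2634]]
t [[14, 0, 176, 17, 1388], [288, 0, 39, 6, 78], [366, 0, 56, 3, 92], [318, 176, 16, 14, 93], [619, 190, 21, 210, 2731], [457, 199, 40, 87, 2631], [318, 204, 16, 13, 79], [116, 227, 87, 86, 5805], [327, 231, 8, 14, 68], [325, 259, 12, 15, 93], [306, 267, 13, 11, 141], [193, 337, 98, 63, 2027], [138, 372, 45, 28, 523]]
```

View pics/tilt.png

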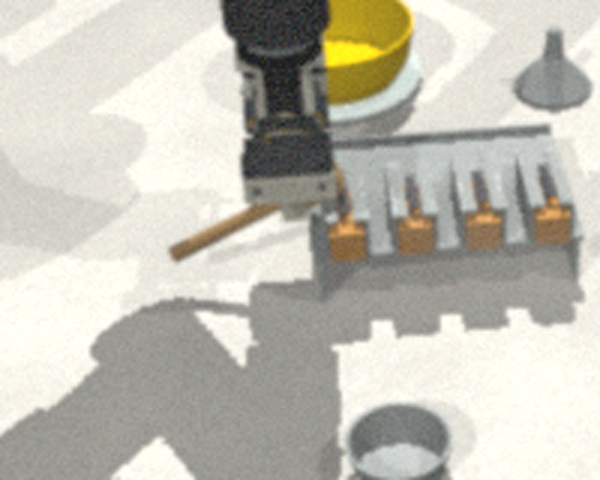

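The side view shows the rod tilted down about 25°, with its tip at about (209,214), and all four rusks still in place. I'll tighten the grip, measure the tip and check the dish for movement.

Call:
send_rows([
  {"dp": [0,0,0],"roll": 0,"jaw": 20},
  {"dp": [0,0,-40],"roll": 0,"jaw": 20},
  {"dp": [0,0,-95],"roll": 0,"jaw": 20},
  {"dp": [0,0,-125],"roll": 0,"jaw": 20},
  {"dp": [0,0,-125],"roll": 0,"jaw": 20},
], newtons=40)

```text
time_s: 19.82
tcp_pos: [0.4205, 0.0138, 0.1942]
eef_rot: [-179.9, -0.3, -0.3]
contact_force: [-0.6, -1.2, -1.6]
gripper_width: 0.0277
gripper_force: 40.0
```

```bash
cat >> h.py <<'E'
def rayplane(c,uv,n,p):
    C=-c["R"].T@c["t"]; d=c["R"].T@np.linalg.inv(c["K"])@np.array([uv[0],uv[1],1.]); n=np.array(n,float)
    return C+d*((np.array(p)-C)@n)/(d@n)
def wood(c,box):
    x0,y0,x1,y1=box; im=c["image"][y0:y1,x0:x1]; m=cv2.inRange(cv2.cvtColor(im,cv2.COLOR_BGR2HSV),(5,60,40),(28,255,255))
    k=cv2.findContours(m,0,1)[0]; return [q.reshape(-1,2)+[x0,y0] for q in sorted(k,key=cv2.contourArea)[::-1]]
def moved(c,box):
    o=cv2.imread("pics/top0.png"); x0,y0,x1,y1=box
    d=cv2.absdiff(cv2.GaussianBlur(o,(3,3),0),cv2.GaussianBlur(c["image"],(3,3),0))[y0:y1,x0:x1].max(2); return d.mean().round(1),(d>40).sum()
E
python3 - <<'E'
from h import *
s=st(); c=cap("side"); p=np.array(s["tcp_pos"]); u0=px(c,[p+[-.13,0,.0]])[0].astype(int); print(u0)
for q in wood(c,(130,90,320,230))[:3]:
    print(len(q),cv2.minAreaRect(q.astype(np.float32)))
    l=q[q[:,0].argmin()]; print("leftmost",l,rayplane(c,l,(0,1,0),p)-p)
t=cap("top"); print(moved(t,(405,230,450,270)),moved(t,(455,195,500,290)))
E
```

```text
{'time_s': 19.825, 'tcp_pos': [0.4205, 0.0138, 0.1942], 'eef_rot': [-179.8742, -0.2806, -0.3182], 'contact_force': [-0.5813, -1.2062, -1.5998], 'gripper_width': 0.0277, 'gripper_force': 39.9998}
[195 167]
145 ((267.8399963378906, 145.1199951171875), (36.76955032348633, 42.42640686035156), 8.130102157592773)
leftmost [248 154] [ 9.37652252e-03 -6.76542156e-17  3.17283290e-02]
82 ((220.91802978515625, 167.17401123046875), (5.8831281661987305, 43.41635513305664), 61.26020431518555)
leftmost [201 175] [-1.19670718e-01 -6.76542156e-17 -2.33129283e-02]
54 ((265.0, 207.5), (12.0, 19.0), 0.0)
leftmost [259 205] [ 2.76615710e-02 -6.76542156e-17 -1.38466737e-01]
(np.float64(13.4), np.int64(0)) (np.float64(15.6), np.int64(244))
```

The tip is 120 mm ahead of and 22.5 mm below the reported TCP, a tilt of 24°. The dish hasn't moved. Carrying the plunger to the dish with the rod pointing +y.

Call:
send_rows([
  {"dp": [10,50,0],"roll": 0.18,"jaw": 20},
  {"dp": [20,105,0],"roll": 0.36,"jaw": 20},
  {"dp": [30,160,0],"roll": 0.54,"jaw": 20},
  {"dp": [40,215,0],"roll": 0.72,"jaw": 20},
  {"dp": [50,265,0],"roll": 0.9,"jaw": 20},
])

```text
time_s: 20.55
tcp_pos: [0.4666, -0.254, 0.19]
eef_rot: [179.9, 0.1, -52.3]
contact_force: [1.4, 0.1, -0.8]
gripper_width: 0.0277
gripper_force: 40.0
```

Run:
```python
from h import *
s=st(); go(.493,-.365,.2,270)
```

```text
{'time_s': 20.55, 'tcp_pos': [0.4666, -0.254, 0.19], 'eef_rot': [179.8977, 0.1229, -52.2702], 'contact_force': [1.4136, 0.0572, -0.8191], 'gripper_width': 0.0277, 'gripper_force': 39.9941}
dp [103.9  47.1  10. ] roll 0.659
```

Call:
send_rows([
  {"dp": [50,23,20],"roll": 0.18,"jaw": 20},
  {"dp": [95,43,40],"roll": 0.36,"jaw": 20},
  {"dp": [104,47,70],"roll": 0.54,"jaw": 20},
  {"dp": [104,47,90],"roll": 0.659,"jaw": 20},
  {"dp": [104,47,90],"roll": 0.659,"jaw": 20},
])

```text
time_s: 21.18
tcp_pos: [0.4923, -0.3623, 0.0982]
eef_rot: [179.6, 0.1, -89.7]
contact_force: [-0.3, 0.2, -0.4]
gripper_width: 0.0277
gripper_force: 40.0
```

Run:
```python
from h import *
s=st(); c=cap("side"); t=cap("top"); p=np.array(s["tcp_pos"]); e=p+[0,.12,-.0225]
print(px(c,[e])[0],px(t,[e])[0], px(t,[[.4927,-.257,.035]])[0])
for nm,cc,box in(("s",c,(240,200,330,300)),("t",t,(390,225,470,275))):
    for q in wood(cc,box)[:3]: print(nm,len(q),cv2.boundingRect(q),cv2.minAreaRect(q.astype(np.float32)))
go(.493,-.365,.0685,270)
print(moved(t,(405,230,430,270)))
```

```text
{'time_s': 21.175, 'tcp_pos': [0.4923, -0.3623, 0.0982], 'eef_rot': [179.6416, 0.149, -89.6588], 'contact_force': [-0.2548, 0.1891, -0.4347], 'gripper_width': 0.0277, 'gripper_force': 40.0006}
[282.09238738 259.54388714] [423.63094205 251.00051134] [425.46069161 249.41520985]
s 68 (280, 268, 15, 26) ((287.0, 280.5), (25.0, 14.0), 90.0)
s 40 (307, 200, 11, 13) ((312.0, 206.0), (12.0, 10.0), 90.0)
s 92 (263, 257, 42, 10) ((283.76239013671875, 261.623779296875), (7.562282562255859, 41.19453811645508), 84.2894058227539)
t 284 (447, 225, 23, 50) ((458.0, 249.5), (49.0, 22.0), 90.0)
t 25 (438, 261, 6, 11) ((440.25860595703125, 266.1034851074219), (11.161048889160156, 2.7574355602264404), 66.80140686035156)
t 28 (442, 255, 6, 10) ((444.9599914550781, 259.7799987792969), (4.666904926300049, 9.192388534545898), 8.130102157592773)
dp [ 2.1  1.4 52.8] roll 0.009
(np.float64(47.4), np.int64(642))
```

Run:
```python
from h import *
s=st(); c=cap("side"); p=np.array(s["tcp_pos"]); g=p+[0,0,.031]
d=np.array([0,np.cos(np.radians(24)),-np.sin(np.radians(24))])
for l in(-48,0,12,50,90,131.5): print(l,px(c,[g+d*l/1000])[0].round(1))
print("dish rim",px(c,[[.4927,-.257+a,.035] for a in(-.045,0,.045)]).round(1).tolist())
im=cv2.cvtColor(c["image"],cv2.COLOR_BGR2HSV)
for v in range(250,300,5): print(v,[tuple(int(k) for k in im[v,u]) for u in range(272,300,5)])
```

```text
{'time_s': 21.275, 'tcp_pos': [0.4943, -0.3629, 0.1013], 'eef_rot': [179.9163, 0.0104, -89.4738], 'contact_force': [0.4234, 0.2668, 0.1358], 'gripper_width': 0.0279, 'gripper_force': 40.0}
-48 [288.8 286.5]
0 [287.  278.2]
12 [286.6 276.2]
50 [285.3 270.2]
90 [284.1 264.3]
131.5 [282.9 258.6]
dish rim [[285.1, 289.2], [283.4, 275.8], [281.8, 263.2]]
250 [(90, 55, 14), (120, 9, 28), (34, 26, 80), (27, 34, 83), (30, 32, 87), (21, 20, 88)]
255 [(130, 61, 25), (96, 142, 18), (98, 64, 16), (94, 99, 18), (65, 109, 14), (18, 98, 26)]
260 [(21, 159, 72), (22, 173, 59), (18, 138, 113), (30, 13, 162), (20, 14, 163), (99, 150, 17)]
265 [(83, 44, 23), (75, 85, 18), (120, 5, 49), (120, 13, 40), (105, 12, 43), (30, 44, 23)]
270 [(111, 134, 19), (130, 81, 19), (18, 135, 96), (16, 119, 94), (45, 10, 51), (37, 42, 55)]
275 [(30, 26, 80), (30, 31, 81), (15, 165, 51), (16, 136, 60), (17, 148, 57), (35, 35, 81)]
280 [(60, 3, 79), (27, 33, 77), (14, 124, 80), (18, 144, 87), (18, 145, 86), (26, 26, 68)]
285 [(66, 10, 123), (33, 27, 84), (17, 132, 77), (17, 141, 83), (17, 134, 93), (83, 16, 64)]
290 [(45, 19, 54), (70, 24, 63), (14, 86, 68), (16, 135, 96), (18, 143, 82), (12, 14, 93)]
295 [(20, 9, 81), (42, 20, 63), (68, 17, 59), (15, 15, 66), (30, 14, 91), (30, 19, 93)]
```

The gripper hides the tip from here. The visible handle rear at (280-295, 268-294) matches the tilt model, so I'll lower it into the dish.

Call:
send_rows([
  {"dp": [2,1,20],"roll": 0,"jaw": 20},
  {"dp": [2,1,35],"roll": 0,"jaw": 20},
  {"dp": [2,1,42],"roll": 0,"jaw": 20},
  {"dp": [2,1,47],"roll": 0,"jaw": 20},
])

```text
time_s: 21.82
tcp_pos: [0.4939, -0.365, 0.0548]
eef_rot: [-180.0, -0.0, -89.6]
contact_force: [-0.7, 0.8, -0.2]
gripper_width: 0.0276
gripper_force: 40.0
```

Call:
send_rows([
  {"dp": [0,0,2],"roll": 0,"jaw": 20},
  {"dp": [0,0,4],"roll": 0,"jaw": 20},
  {"dp": [0,0,6],"roll": 0,"jaw": 20},
  {"dp": [0,0,6],"roll": 0,"jaw": 20},
])

```text
time_s: 22.32
tcp_pos: [0.4936, -0.365, 0.0488]
eef_rot: [180.0, 0.0, -89.7]
contact_force: [-0.9, 0.7, -0.6]
gripper_width: 0.0279
gripper_force: 40.0
```

Call:
send_rows([
  {"dp": [0,0,1],"roll": 0,"jaw": 20},
  {"dp": [0,0,2],"roll": 0,"jaw": 20},
  {"dp": [0,0,3],"roll": 0,"jaw": 20},
  {"dp": [0,0,3],"roll": 0,"jaw": 20},
  {"dp": [0,0,3],"roll": 0,"jaw": 20},
])

```text
time_s: 22.95
tcp_pos: [0.4939, -0.3651, 0.0461]
eef_rot: [-180.0, -0.0, -89.6]
contact_force: [-0.1, 0.2, 3.2]
gripper_width: 0.0274
gripper_force: 40.0
```

Run:
```python
from h import *
c=cap("side"); t=cap("top")
a=cv2.resize(c["image"][225:325,220:350],None,fx=5.9,fy=4,interpolation=2)[:, :768]
b=cv2.resize(t["image"][215:285,370:500],None,fx=5.9,fy=2.8,interpolation=2)[:, :768]
cv2.imwrite("pics/dip.png",cv2.convertScaleAbs(np.vstack([a,b]),alpha=1.6,beta=30))
```

```text
(no output)
```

View pics/dip.png

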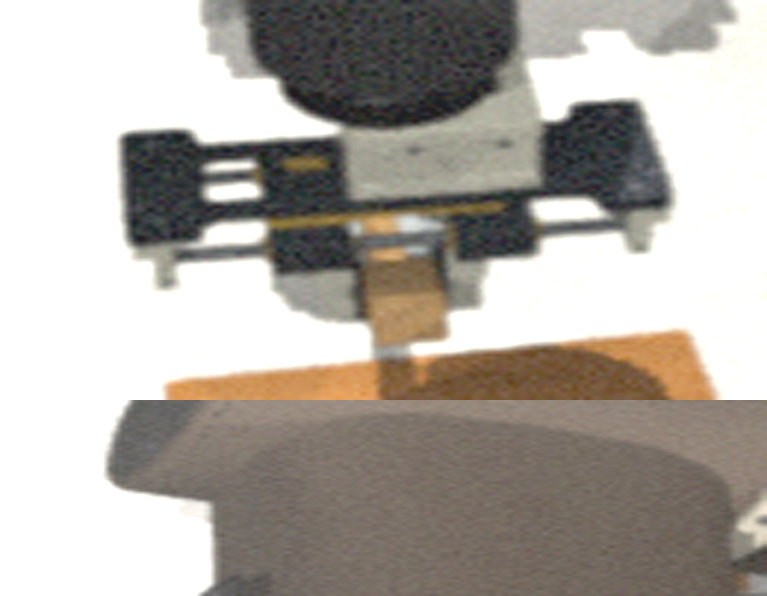

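The side view shows the rod passing between the fingers into the dish, and the 3 N reading means the rod is touching the rim. Dipped. Next I'll level the plunger on its board.

Call:
send_rows([
  {"dp": [0,0,-30],"roll": 0,"jaw": 20},
  {"dp": [0,0,-80],"roll": 0,"jaw": 20},
  {"dp": [5,3,-100],"roll": 0.18,"jaw": 20},
  {"dp": [10,6,-100],"roll": 0.36,"jaw": 20},
  {"dp": [15,10,-100],"roll": 0.54,"jaw": 20},
])

```text
time_s: 23.68
tcp_pos: [0.4835, -0.3799, 0.1456]
eef_rot: [180.0, 0.0, -120.9]
contact_force: [-0.2, 1.0, -1.3]
gripper_width: 0.0278
gripper_force: 40.0
```

Call:
send_rows([
  {"dp": [0,0,0],"roll": 0.18,"jaw": 20},
  {"dp": [0,0,0],"roll": 0.36,"jaw": 20},
  {"dp": [0,0,0],"roll": 0.54,"jaw": 20},
  {"dp": [0,0,0],"roll": 0.72,"jaw": 20},
  {"dp": [0,0,0],"roll": 0.9,"jaw": 20},
])

```text
time_s: 24.3
tcp_pos: [0.4834, -0.3797, 0.1451]
eef_rot: [180.0, -0.0, -172.5]
contact_force: [0.4, 0.3, -0.8]
gripper_width: 0.0275
gripper_force: 40.0
```

Run:
```python
from h import *
s=st(); go(.478,-.387,.065,180)
c=cap("side"); t=cap("top"); p=np.array(s["tcp_pos"]); print(moved(t,(405,230,450,270)))
```

```text
{'time_s': 24.3, 'tcp_pos': [0.4834, -0.3797, 0.1451], 'eef_rot': [179.9522, -0.0443, -172.5141], 'contact_force': [0.3709, 0.3342, -0.7578], 'gripper_width': 0.0275, 'gripper_force': 39.9928}
dp [  6.3  -6.5 100.1] roll 0.131
(np.float64(40.0), np.int64(748))
```

Call:
send_rows([
  {"dp": [6,-6,30],"roll": 0.131,"jaw": 20},
  {"dp": [6,-6,70],"roll": 0.131,"jaw": 20},
  {"dp": [6,-6,95],"roll": 0.131,"jaw": 20},
  {"dp": [6,-6,100],"roll": 0.131,"jaw": 20},
], newtons=12)

```text
time_s: 24.9
tcp_pos: [0.4772, -0.3862, 0.0439]
eef_rot: [179.9, -0.2, -179.5]
contact_force: [-0.4, -0.3, 1.4]
gripper_width: 0.0276
gripper_force: 12.0
```

Call:
send_rows([
  {"dp": [0,0,6],"roll": 0,"jaw": 20},
  {"dp": [0,0,12],"roll": 0,"jaw": 20},
  {"dp": [0,0,18],"roll": 0,"jaw": 20},
  {"dp": [0,0,24],"roll": 0,"jaw": 20},
  {"dp": [0,0,24],"roll": 0,"jaw": 20},
], newtons=8)

```text
time_s: 25.52
tcp_pos: [0.4784, -0.3867, 0.0213]
eef_rot: [180.0, -0.0, -179.7]
contact_force: [0.3, 0.4, -1.5]
gripper_width: 0.0275
gripper_force: 8.0
```

Call:
send_rows([
  {"dp": [0,0,6],"roll": 0,"jaw": 20},
  {"dp": [0,0,12],"roll": 0,"jaw": 20},
  {"dp": [0,0,18],"roll": 0,"jaw": 20},
  {"dp": [0,0,24],"roll": 0,"jaw": 20},
  {"dp": [0,0,24],"roll": 0,"jaw": 20},
])

```text
time_s: 26.15
tcp_pos: [0.4783, -0.3866, -0.0029]
eef_rot: [180.0, -0.1, -179.7]
contact_force: [0.8, 0.6, -0.3]
gripper_width: 0.0281
gripper_force: 8.0
```

Call:
send_rows([
  {"dp": [0,0,2],"roll": 0,"jaw": 20},
  {"dp": [0,0,4],"roll": 0,"jaw": 20},
  {"dp": [0,0,4],"roll": 0,"jaw": 60},
  {"dp": [0,0,4],"roll": 0,"jaw": 60},
  {"dp": [0,0,4],"roll": 0,"jaw": 60},
])

```text
time_s: 26.78
tcp_pos: [0.4787, -0.3868, -0.0061]
eef_rot: [-180.0, 0.0, -179.7]
contact_force: [-0.4, -1.0, -0.4]
gripper_width: 0.0501
gripper_force: 0.0
```

Call:
send_rows([
  {"dp": [0,0,0],"roll": 0,"jaw": 60},
  {"dp": [0,0,-60],"roll": 0,"jaw": 70},
  {"dp": [0,-60,-100],"roll": 0,"jaw": 70},
  {"dp": [40,-120,-100],"roll": 0,"jaw": 70},
  {"dp": [60,-130,-100],"roll": 0,"jaw": 70},
])

```text
time_s: 27.4
tcp_pos: [0.4187, -0.5195, 0.0944]
eef_rot: [-179.9, 0.1, -179.7]
contact_force: [-0.8, 0.5, -1.1]
gripper_width: 0.061
gripper_force: 0.0
```

```bash
cat >> h.py <<'E'
def plunger(t,z=.038,box=(440,190,510,300)):
    "light wood of the plunger in the top view, cast to planes"
    x0,y0,x1,y1=box; h=cv2.cvtColor(t["image"][y0:y1,x0:x1],cv2.COLOR_BGR2HSV)
    m=cv2.inRange(h,(10,50,85),(28,150,255)); m=cv2.morphologyEx(m,cv2.MORPH_OPEN,np.ones((3,3)))
    q=max(cv2.findContours(m,0,1)[0],key=cv2.contourArea).reshape(-1,2)+[x0,y0]
    R=cv2.minAreaRect(q.astype(np.float32)); print(R, cv2.boundingRect(q)); return q,R
E
python3 - <<'E'
from h import *
s=st(); t=cap("top"); o=dict(t); o["image"]=cv2.imread("pics/top0.png")
for c in(o,t):
    q,R=plunger(c); v=q[:,1]
    for lab,sel in(("handle rear",q[v>=v.max()-1]),("tip",q[v<=v.min()+1])): print(lab,ray(c,sel.mean(0),.034).round(4))
print(moved(t,(405,230,450,270)))
E
```

```text
{'time_s': 27.4, 'tcp_pos': [0.4187, -0.5195, 0.0944], 'eef_rot': [-179.941, 0.0658, -179.7156], 'contact_force': [-0.806, 0.492, -1.0843], 'gripper_width': 0.061, 'gripper_force': 0.0}
((476.7237854003906, 241.68215942382812), (85.9338150024414, 31.348373413085938), 84.14398956298828) (458, 199, 39, 87)
handle rear [ 0.407 -0.372  0.034]
tip [ 0.6086 -0.3821  0.034 ]
((476.6700439453125, 241.8087158203125), (86.08924865722656, 31.015987396240234), 83.774169921875) (457, 199, 40, 87)
handle rear [ 0.407 -0.372  0.034]
tip [ 0.609  -0.3835  0.034 ]
(np.float64(6.6), np.int64(0))
```

Run:
```python
from h import *
t=cap("top"); o=dict(t); o["image"]=cv2.imread("pics/top0.png")
print(moved(t,(455,195,500,290)), moved(t,(470,195,490,280)))
for c in(o,t):
    g=c["image"][:,:,1].astype(int); hs=cv2.cvtColor(c["image"],cv2.COLOR_BGR2HSV)
    print([tuple(hs[262,u]) for u in range(466,494,3)])
    m=((g>75)&(hs[:,:,1]>55)&(hs[:,:,0]<28)).astype(np.uint8); m[:, :455]=0; m[:,500:]=0; m[:190]=0;m[300:]=0
    m=cv2.morphologyEx(m,cv2.MORPH_OPEN,np.ones((3,3),np.uint8))
    k,l,S,C=cv2.connectedComponentsWithStats(m); print([(S[i].tolist(),C[i].round(1)) for i in range(1,k) if S[i,4]>30])
```

```text
(np.float64(3.4), np.int64(0)) (np.float64(5.2), np.int64(0))
[(np.uint8(12), np.uint8(116), np.uint8(90)), (np.uint8(12), np.uint8(105), np.uint8(85)), (np.uint8(15), np.uint8(84), np.uint8(79)), (np.uint8(15), np.uint8(90), np.uint8(99)), (np.uint8(16), np.uint8(101), np.uint8(119)), (np.uint8(15), np.uint8(99), np.uint8(121)), (np.uint8(15), np.uint8(101), np.uint8(119)), (np.uint8(15), np.uint8(91), np.uint8(67)), (np.uint8(13), np.uint8(115), np.uint8(100)), (np.uint8(14), np.uint8(109), np.uint8(98))]
[([473, 200, 8, 49, 250], array([475.9, 224.7])), ([475, 250, 12, 26, 289], array([480.6, 262.3]))]
[(np.uint8(14), np.uint8(119), np.uint8(90)), (np.uint8(12), np.uint8(111), np.uint8(85)), (np.uint8(16), np.uint8(84), np.uint8(82)), (np.uint8(15), np.uint8(90), np.uint8(88)), (np.uint8(16), np.uint8(100), np.uint8(130)), (np.uint8(15), np.uint8(100), np.uint8(135)), (np.uint8(15), np.uint8(102), np.uint8(133)), (np.uint8(17), np.uint8(99), np.uint8(85)), (np.uint8(14), np.uint8(118), np.uint8(99)), (np.uint8(13), np.uint8(119), np.uint8(94))]
[([473, 200, 15, 85, 604], array([479.5, 248.6]))]
```

Plunger and dish are both back at their original pixels (zero difference). Regrasping for the pushes.

Call:
send_rows([
  {"dp": [-30,60,0],"roll": 0,"jaw": 70},
  {"dp": [-59,110,0],"roll": 0,"jaw": 70},
  {"dp": [-59,132,10],"roll": 0,"jaw": 70},
  {"dp": [-59,132,30],"roll": 0,"jaw": 70},
  {"dp": [-59,132,60],"roll": 0,"jaw": 70},
])

```text
time_s: 28.12
tcp_pos: [0.4789, -0.3842, 0.0344]
eef_rot: [-179.9, 0.1, -179.6]
contact_force: [0.9, 0.3, -0.5]
gripper_width: 0.0612
gripper_force: 0.0
```

Call:
send_rows([
  {"dp": [0,0,20],"roll": 0,"jaw": 60},
  {"dp": [0,0,36],"roll": 0,"jaw": 50},
  {"dp": [0,0,41],"roll": 0,"jaw": 40},
  {"dp": [0,0,41],"roll": 0,"jaw": 20},
  {"dp": [0,0,41],"roll": 0,"jaw": 20},
], newtons=40)

```text
time_s: 28.75
tcp_pos: [0.478, -0.3851, -0.0065]
eef_rot: [-180.0, 0.1, -179.7]
contact_force: [-0.1, 0.4, -1.1]
gripper_width: 0.0277
gripper_force: 40.0
```

Call:
send_rows([
  {"dp": [0,0,0],"roll": 0,"jaw": 20},
  {"dp": [0,0,0],"roll": 0,"jaw": 20},
  {"dp": [0,0,0],"roll": 0,"jaw": 20},
])

```text
time_s: 29.12
tcp_pos: [0.4777, -0.3849, -0.0068]
eef_rot: [-180.0, 0.0, -179.7]
contact_force: [0.2, 0.6, 2.2]
gripper_width: 0.028
gripper_force: 40.0
```

Call:
send_rows([
  {"dp": [0,0,-50],"roll": 0,"jaw": 20},
  {"dp": [0,0,-105],"roll": -0.18,"jaw": 20},
  {"dp": [0,0,-125],"roll": -0.36,"jaw": 20},
  {"dp": [5,40,-125],"roll": -0.54,"jaw": 20},
  {"dp": [5,80,-125],"roll": -0.72,"jaw": 20},
])

```text
time_s: 29.75
tcp_pos: [0.4716, -0.3042, 0.118]
eef_rot: [-180.0, 0.0, -138.2]
contact_force: [0.5, 1.0, -1.2]
gripper_width: 0.0274
gripper_force: 40.0
```

Call:
send_rows([
  {"dp": [0,0,0],"roll": -0.18,"jaw": 20},
  {"dp": [0,0,0],"roll": -0.36,"jaw": 20},
  {"dp": [0,0,0],"roll": -0.54,"jaw": 20},
  {"dp": [0,0,0],"roll": -0.72,"jaw": 20},
  {"dp": [0,0,0],"roll": -0.85,"jaw": 20},
])

```text
time_s: 30.38
tcp_pos: [0.472, -0.3048, 0.1178]
eef_rot: [-180.0, 0.0, -89.4]
contact_force: [0.4, 0.2, -1.3]
gripper_width: 0.0278
gripper_force: 40.0
```

Run:
```python
from h import *
s=st(); go(.465,-.205,.0603,270)
t=cap("top"); p=np.array(s["tcp_pos"])
print(px(t,[p+[0,.1315,.03]])[0])
hs=cv2.cvtColor(t["image"],cv2.COLOR_BGR2HSV); m=cv2.inRange(hs,(8,55,50),(26,255,255)); m[:, :338]=0; m[:,455:]=0; m[:190]=0; m[330:]=0
k,l,S,C=cv2.connectedComponentsWithStats(m); print([(S[i].tolist(),C[i].round(1)) for i in range(1,k) if S[i,4]>20])
```

```text
{'time_s': 30.375, 'tcp_pos': [0.472, -0.3048, 0.1178], 'eef_rot': [-179.999, 0.0057, -89.4289], 'contact_force': [0.3769, 0.2031, -1.2817], 'gripper_width': 0.0278, 'gripper_force': 39.9987}
dp [-99.8   6.   77.5] roll 0.01
[399.76926413 264.16085263]
[([364, 234, 91, 96, 4542], array([418.8, 286.4])), ([403, 234, 12, 11, 44], array([408.1, 239.5])), ([373, 247, 14, 13, 53], array([378.3, 251.2]))]
```

Call:
send_rows([
  {"dp": [-50,6,20],"roll": 0.01,"jaw": 20},
  {"dp": [-95,6,50],"roll": 0.01,"jaw": 20},
  {"dp": [-100,6,70],"roll": 0.01,"jaw": 20},
  {"dp": [-100,6,77.5],"roll": 0.01,"jaw": 20},
  {"dp": [-100,6,77.5],"roll": 0.01,"jaw": 20},
])

```text
time_s: 31.05
tcp_pos: [0.4656, -0.2052, 0.0403]
eef_rot: [180.0, -0.0, -90.3]
contact_force: [-0.5, -0.0, 0.4]
gripper_width: 0.0278
gripper_force: 40.0
```

Run:
```python
from h import *
s=st(); go(.465,-.0655,.0603,270)
c=cap("side"); p=np.array(s["tcp_pos"])
print("tip exp",px(c,[p+[0,.1315,.031],p+[0,.1315,.023],p+[0,.1315,.039]]).round(1).tolist(),"handle end",px(c,[p+[0,-.048,.031]])[0])
hs=cv2.cvtColor(c["image"],cv2.COLOR_BGR2HSV); m=cv2.inRange(hs,(8,70,40),(26,255,255)); m[:, :240]=0; m[:,350:]=0; m[:165]=0; m[300:]=0
k,l,S,C=cv2.connectedComponentsWithStats(m); print([(S[i].tolist(),C[i].round(1)) for i in range(1,k) if S[i,4]>10])
```

```text
{'time_s': 31.05, 'tcp_pos': [0.4656, -0.2052, 0.0403], 'eef_rot': [179.9696, -0.0068, -90.3497], 'contact_force': [-0.4694, -0.0144, 0.3891], 'gripper_width': 0.0278, 'gripper_force': 39.9998}
dp [-139.7    1.5   -0. ] roll -0.006
tip exp [[266.8, 219.1], [267.0, 221.4], [266.6, 216.8]] handle end [271.501701   265.03386551]
[([328, 195, 12, 17, 161], array([333.6, 203.9])), ([305, 197, 13, 16, 150], array([310.9, 205.1])), ([289, 199, 6, 15, 59], array([291.3, 206.6])), ([253, 221, 5, 3, 11], array([255. , 222.4])), ([249, 231, 36, 6, 91], array([265.5, 233.3])), ([264, 240, 13, 30, 292], array([270.2, 256.1]))]
```

Call:
send_rows([
  {"dp": [-10,1,0],"roll": 0,"jaw": 20},
  {"dp": [-20,1,0],"roll": 0,"jaw": 20},
  {"dp": [-30,1,0],"roll": 0,"jaw": 20},
  {"dp": [-40,1,0],"roll": 0,"jaw": 20},
  {"dp": [-50,1,0],"roll": 0,"jaw": 20},
])

```text
time_s: 31.72
tcp_pos: [0.4649, -0.1544, 0.0405]
eef_rot: [-180.0, -0.0, -90.3]
contact_force: [0.4, -3.8, -0.5]
gripper_width: 0.028
gripper_force: 40.0
```

Call:
send_rows([
  {"dp": [-10,0,0],"roll": 0,"jaw": 20},
  {"dp": [-20,0,0],"roll": 0,"jaw": 20},
  {"dp": [-30,0,0],"roll": 0,"jaw": 20},
  {"dp": [-40,0,0],"roll": 0,"jaw": 20},
  {"dp": [-50,0,0],"roll": 0,"jaw": 20},
])

```text
time_s: 32.35
tcp_pos: [0.4651, -0.104, 0.0402]
eef_rot: [180.0, 0.0, -90.3]
contact_force: [0.4, -1.4, -0.2]
gripper_width: 0.0279
gripper_force: 40.0
```

Call:
send_rows([
  {"dp": [-10,0,0],"roll": 0,"jaw": 20},
  {"dp": [-20,0,0],"roll": 0,"jaw": 20},
  {"dp": [-30,0,0],"roll": 0,"jaw": 20},
  {"dp": [-40,0,0],"roll": 0,"jaw": 20},
  {"dp": [-40,0,0],"roll": 0,"jaw": 20},
])

```text
time_s: 32.98
tcp_pos: [0.4654, -0.0642, 0.0403]
eef_rot: [-180.0, 0.0, -90.2]
contact_force: [0.5, -0.6, -0.7]
gripper_width: 0.0278
gripper_force: 40.0
```

Call:
send_rows([
  {"dp": [40,0,0],"roll": 0,"jaw": 20},
  {"dp": [95,0,0],"roll": 0,"jaw": 20},
  {"dp": [140,0,0],"roll": 0,"jaw": 20},
  {"dp": [141,-40,0],"roll": 0,"jaw": 20},
  {"dp": [141,-63,0],"roll": 0,"jaw": 20},
])

```text
time_s: 33.6
tcp_pos: [0.5289, -0.2075, 0.0403]
eef_rot: [-180.0, -0.0, -90.4]
contact_force: [-0.4, 0.2, -1.7]
gripper_width: 0.0277
gripper_force: 40.0
```

```bash
cat > rk.py <<'E'
from h import *
def rusks(save=None):
    t=cap("top",save); hs=cv2.cvtColor(t["image"],cv2.COLOR_BGR2HSV); m=cv2.inRange(hs,(5,80,50),(22,255,255)); m[:, :248]=0; m[:,345:]=0; m[:165]=0; m[290:]=0
    m=cv2.morphologyEx(m,cv2.MORPH_OPEN,np.ones((3,3),np.uint8))
    for q in cv2.findContours(m,0,1)[0]:
        if cv2.contourArea(q)>60:
            R=cv2.minAreaRect(q); w=np.array([ray(t,u,.082) for u in cv2.boxPoints(R)]); print("rusk c",w.mean(0).round(4),"area",cv2.contourArea(q),"y",w[:,1].min().round(3),w[:,1].max().round(3),"x",w[:,0].min().round(3),w[:,0].max().round(3),"ang",round(R[2],1))
    return t
E
python3 - <<'E'
from rk import *
st(); rusks(); go(.5285,-.205,.0603,270)
E
```

```text
{'time_s': 33.6, 'tcp_pos': [0.5289, -0.2075, 0.0403], 'eef_rot': [-179.9686, -0.0144, -90.3878], 'contact_force': [-0.4427, 0.1627, -1.6561], 'gripper_width': 0.0277, 'gripper_force': 39.9999}
rusk c [0.4667 0.1269 0.082 ] area 120.5 y 0.115 0.139 x 0.451 0.483 ang 90.0
dp [-2.2  3.1 -0. ] roll -0.005
```

Rusk 0 is out on the ledge with its far end at y = 0.139. Next, sleeve 1.

Call:
send_rows([
  {"dp": [-12,0,0],"roll": 0,"jaw": 20},
  {"dp": [-22,0,0],"roll": 0,"jaw": 20},
  {"dp": [-32,0,0],"roll": 0,"jaw": 20},
  {"dp": [-42,0,0],"roll": 0,"jaw": 20},
  {"dp": [-52,0,0],"roll": 0,"jaw": 20},
])

```text
time_s: 34.28
tcp_pos: [0.5277, -0.1537, 0.0406]
eef_rot: [-180.0, -0.0, -90.3]
contact_force: [0.8, -3.7, 0.9]
gripper_width: 0.0274
gripper_force: 40.0
```

Call:
send_rows([
  {"dp": [-10,0,0],"roll": 0,"jaw": 20},
  {"dp": [-20,0,0],"roll": 0,"jaw": 20},
  {"dp": [-30,0,0],"roll": 0,"jaw": 20},
  {"dp": [-40,0,0],"roll": 0,"jaw": 20},
  {"dp": [-50,0,0],"roll": 0,"jaw": 20},
])

```text
time_s: 34.9
tcp_pos: [0.5281, -0.1032, 0.0403]
eef_rot: [-180.0, 0.0, -90.3]
contact_force: [0.9, -0.4, -0.4]
gripper_width: 0.028
gripper_force: 40.0
```

Call:
send_rows([
  {"dp": [-10,0,0],"roll": 0,"jaw": 20},
  {"dp": [-20,0,0],"roll": 0,"jaw": 20},
  {"dp": [-30,0,0],"roll": 0,"jaw": 20},
  {"dp": [-40,0,0],"roll": 0,"jaw": 20},
  {"dp": [-40,0,0],"roll": 0,"jaw": 20},
])

```text
time_s: 35.52
tcp_pos: [0.5284, -0.0635, 0.0404]
eef_rot: [-180.0, 0.0, -90.2]
contact_force: [-0.1, 1.1, 0.8]
gripper_width: 0.0278
gripper_force: 40.0
```

Call:
send_rows([
  {"dp": [40,0,0],"roll": 0,"jaw": 20},
  {"dp": [95,0,0],"roll": 0,"jaw": 20},
  {"dp": [140,0,0],"roll": 0,"jaw": 20},
  {"dp": [141,-40,0],"roll": 0,"jaw": 20},
  {"dp": [141,-63,0],"roll": 0,"jaw": 20},
])

```text
time_s: 36.15
tcp_pos: [0.5919, -0.2069, 0.0403]
eef_rot: [-180.0, -0.0, -90.4]
contact_force: [0.7, -0.2, -0.8]
gripper_width: 0.0278
gripper_force: 40.0
```

Run:
```python
from rk import *
st(); rusks(); go(.592,-.205,.0603,270)
```

```text
{'time_s': 36.15, 'tcp_pos': [0.5919, -0.2069, 0.0403], 'eef_rot': [-179.9635, -0.0136, -90.3864], 'contact_force': [0.6926, -0.2202, -0.8336], 'gripper_width': 0.0278, 'gripper_force': 39.9998}
rusk c [0.467 0.097 0.082] area 66.5 y 0.09 0.104 x 0.452 0.482 ang 90.0
rusk c [0.4667 0.1257 0.082 ] area 131.0 y 0.113 0.139 x 0.45 0.483 ang 90.0
rusk c [0.5289 0.1095 0.082 ] area 286.5 y 0.081 0.137 x 0.513 0.545 ang 90.0
dp [-1.6  2.4 -0.1] roll -0.005
```

Rusk 1 is out. Next, sleeve 2, then sleeve 3.

Call:
send_rows([
  {"dp": [-12,0,0],"roll": 0,"jaw": 20},
  {"dp": [-22,0,0],"roll": 0,"jaw": 20},
  {"dp": [-32,0,0],"roll": 0,"jaw": 20},
  {"dp": [-42,0,0],"roll": 0,"jaw": 20},
  {"dp": [-52,0,0],"roll": 0,"jaw": 20},
])

```text
time_s: 36.83
tcp_pos: [0.5908, -0.1531, 0.0406]
eef_rot: [-180.0, -0.0, -90.3]
contact_force: [0.6, -3.3, 0.1]
gripper_width: 0.0278
gripper_force: 40.0
```

Call:
send_rows([
  {"dp": [-10,0,0],"roll": 0,"jaw": 20},
  {"dp": [-20,0,0],"roll": 0,"jaw": 20},
  {"dp": [-30,0,0],"roll": 0,"jaw": 20},
  {"dp": [-40,0,0],"roll": 0,"jaw": 20},
  {"dp": [-50,0,0],"roll": 0,"jaw": 20},
])

```text
time_s: 37.45
tcp_pos: [0.5911, -0.1025, 0.0403]
eef_rot: [-180.0, 0.0, -90.3]
contact_force: [0.2, -0.4, -1.2]
gripper_width: 0.0282
gripper_force: 40.0
```

Call:
send_rows([
  {"dp": [-10,0,0],"roll": 0,"jaw": 20},
  {"dp": [-20,0,0],"roll": 0,"jaw": 20},
  {"dp": [-30,0,0],"roll": 0,"jaw": 20},
  {"dp": [-40,0,0],"roll": 0,"jaw": 20},
  {"dp": [-40,0,0],"roll": 0,"jaw": 20},
])

```text
time_s: 38.08
tcp_pos: [0.5914, -0.0627, 0.0403]
eef_rot: [-180.0, 0.0, -90.2]
contact_force: [0.3, -0.6, -0.9]
gripper_width: 0.0278
gripper_force: 40.0
```

Call:
send_rows([
  {"dp": [40,0,0],"roll": 0,"jaw": 20},
  {"dp": [95,0,0],"roll": 0,"jaw": 20},
  {"dp": [140,0,0],"roll": 0,"jaw": 20},
  {"dp": [141,-40,0],"roll": 0,"jaw": 20},
  {"dp": [141,-63,0],"roll": 0,"jaw": 20},
])

```text
time_s: 38.7
tcp_pos: [0.6548, -0.2063, 0.0403]
eef_rot: [-180.0, -0.0, -90.4]
contact_force: [-0.3, 0.4, -1.1]
gripper_width: 0.0278
gripper_force: 40.0
```

Run:
```python
from rk import *
st(); t=rusks(); go(.656,-.205,.0603,270)
o=cv2.imread("pics/top0.png"); hs=cv2.cvtColor(o,cv2.COLOR_BGR2HSV); m=cv2.inRange(hs,(50,80,40),(85,255,255)); k,l,S,C=cv2.connectedComponentsWithStats(m)
for i in range(1,k):
    if S[i,4]>100: print("jar",ray(t,C[i],.072).round(3))
```

```text
{'time_s': 38.7, 'tcp_pos': [0.6548, -0.2063, 0.0403], 'eef_rot': [-179.9646, -0.0141, -90.3815], 'contact_force': [-0.294, 0.3923, -1.1379], 'gripper_width': 0.0278, 'gripper_force': 40.0}
rusk c [0.5306 0.1291 0.082 ] area 77.5 y 0.121 0.137 x 0.517 0.545 ang 90.0
rusk c [0.5935 0.1128 0.082 ] area 228.0 y 0.087 0.139 x 0.578 0.609 ang 90.0
dp [-0.9  1.2 -0.2] roll -0.005
jar [ 0.779 -0.007  0.072]
jar [ 0.776 -0.146  0.072]
```

Call:
send_rows([
  {"dp": [-12,0,0],"roll": 0,"jaw": 20},
  {"dp": [-22,0,0],"roll": 0,"jaw": 20},
  {"dp": [-32,0,0],"roll": 0,"jaw": 20},
  {"dp": [-42,0,0],"roll": 0,"jaw": 20},
  {"dp": [-52,0,0],"roll": 0,"jaw": 20},
])

```text
time_s: 39.38
tcp_pos: [0.6537, -0.1524, 0.0406]
eef_rot: [-180.0, -0.0, -90.3]
contact_force: [0.0, -3.7, -0.9]
gripper_width: 0.0274
gripper_force: 40.0
```

Call:
send_rows([
  {"dp": [-10,0,0],"roll": 0,"jaw": 20},
  {"dp": [-20,0,0],"roll": 0,"jaw": 20},
  {"dp": [-30,0,0],"roll": 0,"jaw": 20},
  {"dp": [-40,0,0],"roll": 0,"jaw": 20},
  {"dp": [-50,0,0],"roll": 0,"jaw": 20},
])

```text
time_s: 40.0
tcp_pos: [0.6542, -0.1018, 0.0403]
eef_rot: [180.0, 0.0, -90.3]
contact_force: [0.6, -0.0, -0.7]
gripper_width: 0.0275
gripper_force: 40.0
```

Call:
send_rows([
  {"dp": [-10,0,0],"roll": 0,"jaw": 20},
  {"dp": [-20,0,0],"roll": 0,"jaw": 20},
  {"dp": [-30,0,0],"roll": 0,"jaw": 20},
  {"dp": [-40,0,0],"roll": 0,"jaw": 20},
  {"dp": [-40,0,0],"roll": 0,"jaw": 20},
])

```text
time_s: 40.62
tcp_pos: [0.6544, -0.062, 0.0404]
eef_rot: [-180.0, 0.0, -90.2]
contact_force: [0.0, -0.2, -1.9]
gripper_width: 0.0279
gripper_force: 40.0
```

Call:
send_rows([
  {"dp": [40,0,0],"roll": 0,"jaw": 20},
  {"dp": [95,0,0],"roll": 0,"jaw": 20},
  {"dp": [145,0,-20],"roll": 0,"jaw": 20},
  {"dp": [170,40,-80],"roll": 0,"jaw": 20},
  {"dp": [200,80,-100],"roll": 0,"jaw": 20},
])

```text
time_s: 41.25
tcp_pos: [0.5762, -0.2619, 0.1403]
eef_rot: [-179.9, -0.0, -90.3]
contact_force: [0.1, -0.4, -1.1]
gripper_width: 0.0279
gripper_force: 40.0
```

Run:
```python
from rk import *
st(); t=rusks("after.png"); go(.478,-.386,.12,180); print(moved(t,(405,230,450,270)))
```

```text
{'time_s': 41.25, 'tcp_pos': [0.5762, -0.2619, 0.1403], 'eef_rot': [-179.9005, -0.0495, -90.2748], 'contact_force': [0.0838, -0.3884, -1.0775], 'gripper_width': 0.0279, 'gripper_force': 40.0006}
rusk c [0.4661 0.1039 0.082 ] area 387.0 y 0.069 0.139 x 0.449 0.483 ang 90.0
rusk c [0.5299 0.1037 0.082 ] area 366.0 y 0.069 0.138 x 0.513 0.546 ang 86.8
rusk c [0.5932 0.1035 0.082 ] area 374.0 y 0.068 0.139 x 0.577 0.609 ang 90.0
rusk c [0.6572 0.1057 0.082 ] area 367.5 y 0.071 0.14 x 0.64 0.675 ang 90.0
dp [121.6  93.   44.4] roll 1.564
(np.float64(44.2), np.int64(884))
```

All four rusks lie on the ledge at y = 0.069 to 0.139. Now the plunger goes back on its board.

Call:
send_rows([
  {"dp": [40,35,0],"roll": 0.18,"jaw": 20},
  {"dp": [80,70,0],"roll": 0.36,"jaw": 20},
  {"dp": [115,100,0],"roll": 0.54,"jaw": 20},
  {"dp": [127,110,0],"roll": 0.72,"jaw": 20},
  {"dp": [127,110,0],"roll": 0.9,"jaw": 20},
])

```text
time_s: 41.92
tcp_pos: [0.4639, -0.3883, 0.1387]
eef_rot: [180.0, 0.0, -142.3]
contact_force: [0.7, -0.1, -1.0]
gripper_width: 0.0279
gripper_force: 40.0
```

Call:
send_rows([
  {"dp": [0,0,0],"roll": 0.18,"jaw": 20},
  {"dp": [0,0,0],"roll": 0.36,"jaw": 20},
  {"dp": [0,0,0],"roll": 0.54,"jaw": 20},
  {"dp": [0,0,0],"roll": 0.613,"jaw": 20},
  {"dp": [0,0,0],"roll": 0.613,"jaw": 20},
])

```text
time_s: 42.55
tcp_pos: [0.4651, -0.3871, 0.1386]
eef_rot: [180.0, 0.0, -177.0]
contact_force: [0.3, -0.1, -1.3]
gripper_width: 0.0278
gripper_force: 40.0
```

Run:
```python
from h import *
st(); go(.466,-.389,.0135,183)
```

```text
{'time_s': 42.55, 'tcp_pos': [0.4651, -0.3871, 0.1386], 'eef_rot': [179.9963, 0.0001, -176.9568], 'contact_force': [0.3264, -0.1219, -1.2634], 'gripper_width': 0.0278, 'gripper_force': 40.0005}
dp [ -0.8  -2.  145.1] roll 0.001
```

Call:
send_rows([
  {"dp": [0,-2,55],"roll": 0,"jaw": 20},
  {"dp": [0,-2,105],"roll": 0,"jaw": 20},
  {"dp": [0,-2,130],"roll": 0,"jaw": 20},
  {"dp": [0,-2,140],"roll": 0,"jaw": 20},
  {"dp": [0,-2,144],"roll": 0,"jaw": 20},
])

```text
time_s: 43.18
tcp_pos: [0.4657, -0.3892, -0.0053]
eef_rot: [-180.0, 0.0, -176.9]
contact_force: [-0.7, -0.1, -0.9]
gripper_width: 0.0277
gripper_force: 40.0
```

Call:
send_rows([
  {"dp": [0,0,0],"roll": 0,"jaw": 20},
  {"dp": [0,0,1],"roll": 0,"jaw": 20},
  {"dp": [0,0,1],"roll": 0,"jaw": 60},
  {"dp": [0,0,1],"roll": 0,"jaw": 65},
  {"dp": [0,0,1],"roll": 0,"jaw": 65},
], newtons=10)

```text
time_s: 43.8
tcp_pos: [0.4655, -0.389, -0.0062]
eef_rot: [-180.0, 0.0, -177.0]
contact_force: [0.6, 0.5, -0.5]
gripper_width: 0.0525
gripper_force: 0.0
```

Call:
send_rows([
  {"dp": [0,0,0],"roll": 0,"jaw": 65},
  {"dp": [0,0,-40],"roll": 0,"jaw": 65},
  {"dp": [0,0,-100],"roll": 0,"jaw": 65},
  {"dp": [0,60,-150],"roll": -0.18,"jaw": 57},
  {"dp": [0,120,-150],"roll": -0.36,"jaw": 57},
])

```text
time_s: 44.42
tcp_pos: [0.4612, -0.2793, 0.1451]
eef_rot: [-179.8, 0.2, -156.1]
contact_force: [0.9, 1.9, 0.1]
gripper_width: 0.0503
gripper_force: 0.0
```

Run:
```python
from h import *
st(); go(.466,.104,.20,270)
```

```text
{'time_s': 44.425, 'tcp_pos': [0.4612, -0.2793, 0.1451], 'eef_rot': [-179.796, 0.2239, -156.1154], 'contact_force': [0.8632, 1.9306, 0.0886], 'gripper_width': 0.0503, 'gripper_force': 0.0}
dp [-159.6  348.6  -34.9] roll -1.154
```

Call:
send_rows([
  {"dp": [-25,55,0],"roll": -0.18,"jaw": 52},
  {"dp": [-50,110,0],"roll": -0.36,"jaw": 52},
  {"dp": [-75,165,0],"roll": -0.54,"jaw": 52},
  {"dp": [-100,220,0],"roll": -0.72,"jaw": 52},
  {"dp": [-125,274,0],"roll": -0.9,"jaw": 52},
])

```text
time_s: 45.05
tcp_pos: [0.464, 0.0239, 0.1426]
eef_rot: [-180.0, 0.0, -104.4]
contact_force: [2.0, 0.0, 0.1]
gripper_width: 0.0455
gripper_force: 0.0
```

Run:
```python
from rk import *
st(); go(.466,.104,.15,270)
t=cap("top"); o=cv2.imread("pics/top0.png"); 
for im in(o,t["image"]):
    g=im[:,:,1].astype(int); m=(g>72).astype(np.uint8); m2=cv2.inRange(cv2.cvtColor(im,cv2.COLOR_BGR2HSV),(8,55,60),(26,125,255)); m=m2*(g>76).astype(np.uint8); m[:, :455]=0;m[:,500:]=0;m[:190]=0;m[300:]=0
    q=cv2.findNonZero(cv2.morphologyEx(m,cv2.MORPH_OPEN,np.ones((5,5),np.uint8))); print(cv2.boundingRect(q),q.mean(0), ray(t,q.mean(0)[0],.035))
print(moved(t,(405,230,450,270)),moved(t,(290,110,470,180)))
```

```text
{'time_s': 45.05, 'tcp_pos': [0.464, 0.0239, 0.1426], 'eef_rot': [-179.9523, 0.0362, -104.429], 'contact_force': [2.0201, 0.0474, 0.055], 'gripper_width': 0.0455, 'gripper_force': 0.0}
dp [-78.   18.   12.6] roll -0.252
(473, 207, 14, 69) [[479.13615023 250.8286385 ]] [ 0.48574467 -0.38455259  0.035     ]
(459, 199, 41, 86) [[481.57257143 236.90742857]] [ 0.51871099 -0.39223695  0.035     ]
(np.float64(19.9), np.int64(16)) (np.float64(17.1), np.int64(6))
```

Call:
send_rows([
  {"dp": [-50,12,0],"roll": -0.18,"jaw": 52},
  {"dp": [-78,18,0],"roll": -0.252,"jaw": 52},
  {"dp": [-78,18,25],"roll": -0.252,"jaw": 52},
  {"dp": [-78,18,30],"roll": -0.252,"jaw": 52},
])

```text
time_s: 45.6
tcp_pos: [0.4656, 0.1017, 0.111]
eef_rot: [179.9, -0.1, -90.3]
contact_force: [-0.0, 0.1, -0.7]
gripper_width: 0.0457
gripper_force: 0.0
```

Run:
```python
from rk import *
st(); go(.466,.104,.056,270)
```

```text
{'time_s': 45.6, 'tcp_pos': [0.4656, 0.1017, 0.111], 'eef_rot': [179.8643, -0.0756, -90.3263], 'contact_force': [-0.0029, 0.105, -0.6684], 'gripper_width': 0.0457, 'gripper_force': 0.0}
dp [-2.3 -0.4 75. ] roll -0.006
```

Call:
send_rows([
  {"dp": [-1,0,30],"roll": 0,"jaw": 52},
  {"dp": [-1,0,55],"roll": 0,"jaw": 52},
  {"dp": [-1,0,68],"roll": 0,"jaw": 52},
  {"dp": [-1,0,75],"roll": 0,"jaw": 52},
  {"dp": [-1,0,75],"roll": 0,"jaw": 25},
], newtons=25)

```text
time_s: 46.22
tcp_pos: [0.4669, 0.1029, 0.0374]
eef_rot: [-180.0, -0.0, -90.4]
contact_force: [-0.1, -0.5, 0.4]
gripper_width: 0.0401
gripper_force: 0.0
```

Call:
send_rows([
  {"dp": [0,0,0],"roll": 0,"jaw": 25},
  {"dp": [0,0,0],"roll": 0,"jaw": 25},
  {"dp": [0,0,0],"roll": 0,"jaw": 25},
  {"dp": [0,0,-40],"roll": 0,"jaw": 25},
  {"dp": [0,0,-100],"roll": 0,"jaw": 25},
])

```text
time_s: 46.85
tcp_pos: [0.4653, 0.1022, 0.137]
eef_rot: [179.8, -0.1, -90.4]
contact_force: [2.0, 1.1, -1.0]
gripper_width: 0.0322
gripper_force: 25.0
```

Run:
```python
from rk import *
st(); go(.466-.031,.368,.155,270)
```

```text
{'time_s': 46.85, 'tcp_pos': [0.4653, 0.1022, 0.137], 'eef_rot': [179.7885, -0.1268, -90.3527], 'contact_force': [2.0073, 1.061, -1.0263], 'gripper_width': 0.0322, 'gripper_force': 25.0001}
dp [-265.6   32.     2. ] roll -0.006
```

Call:
send_rows([
  {"dp": [-60,6,0],"roll": 0,"jaw": 25},
  {"dp": [-120,14,0],"roll": 0,"jaw": 25},
  {"dp": [-180,22,0],"roll": 0,"jaw": 25},
  {"dp": [-235,28,0],"roll": 0,"jaw": 25},
  {"dp": [-265,32,0],"roll": 0,"jaw": 25},
])

```text
time_s: 47.48
tcp_pos: [0.4356, 0.3706, 0.137]
eef_rot: [180.0, -0.0, -90.2]
contact_force: [-0.1, -0.2, -0.5]
gripper_width: 0.0321
gripper_force: 25.0
```

Call:
send_rows([
  {"dp": [0,0,40],"roll": 0,"jaw": 25},
  {"dp": [0,0,80],"roll": 0,"jaw": 25},
  {"dp": [0,0,105],"roll": 0,"jaw": 25},
  {"dp": [0,0,118],"roll": 0,"jaw": 25},
  {"dp": [0,0,124],"roll": 0,"jaw": 25},
])

```text
time_s: 48.1
tcp_pos: [0.4364, 0.3679, 0.0129]
eef_rot: [180.0, -0.0, -90.4]
contact_force: [-0.0, 1.5, -0.2]
gripper_width: 0.0315
gripper_force: 25.0
```

Run:
```python
from rk import *
st(); go(.466-.031,.368,.028,270)
```

```text
{'time_s': 48.1, 'tcp_pos': [0.4364, 0.3679, 0.0129], 'eef_rot': [179.991, -0.0244, -90.3573], 'contact_force': [-0.0374, 1.4972, -0.2354], 'gripper_width': 0.0315, 'gripper_force': 24.9999}
dp [-0.1  1.4  4.9] roll -0.006
```

Call:
send_rows([
  {"dp": [0,1,3],"roll": 0,"jaw": 25},
  {"dp": [0,1,6],"roll": 0,"jaw": 25},
  {"dp": [0,1,6],"roll": 0,"jaw": 47},
  {"dp": [0,1,6],"roll": 0,"jaw": 47},
  {"dp": [0,1,6],"roll": 0,"jaw": 47},
])

```text
time_s: 48.72
tcp_pos: [0.4354, 0.3683, 0.0074]
eef_rot: [-180.0, 0.0, -90.3]
contact_force: [0.3, 0.5, -0.1]
gripper_width: 0.0411
gripper_force: 0.0
```

Call:
send_rows([
  {"dp": [0,1,-30],"roll": 0,"jaw": 47},
  {"dp": [0,1,-80],"roll": 0,"jaw": 47},
  {"dp": [0,1,-130],"roll": 0,"jaw": 52},
  {"dp": [60,-20,-130],"roll": 0,"jaw": 52},
  {"dp": [120,-45,-130],"roll": 0,"jaw": 52},
])

```text
time_s: 49.35
tcp_pos: [0.4785, 0.2506, 0.1382]
eef_rot: [-179.9, 0.1, -90.2]
contact_force: [0.5, -0.4, -0.0]
gripper_width: 0.0454
gripper_force: 0.0
```

Run:
```python
from rk import *
st(); go(.5295,.104,.15,270)
t=cap("top"); hs=cv2.cvtColor(t["image"],cv2.COLOR_BGR2HSV); m=cv2.inRange(hs,(5,60,40),(19,255,200)); m[:, :100]=0; m[:,215:]=0; m[:215]=0; m[325:]=0
m=cv2.morphologyEx(m,cv2.MORPH_OPEN,np.ones((5,5),np.uint8))
for q in cv2.findContours(m,0,1)[0]: R=cv2.minAreaRect(q); print(R, ray(t,R[0],.052).round(3))
```

```text
{'time_s': 49.35, 'tcp_pos': [0.4785, 0.2506, 0.1382], 'eef_rot': [-179.9233, 0.0926, -90.2224], 'contact_force': [0.4639, -0.3884, -0.0354], 'gripper_width': 0.0454, 'gripper_force': 0.0}
dp [146.4 -51.6   8.2] roll -0.004
```

Call:
send_rows([
  {"dp": [60,-22,0],"roll": 0,"jaw": 52},
  {"dp": [115,-45,0],"roll": 0,"jaw": 52},
  {"dp": [146,-51.5,5],"roll": 0,"jaw": 52},
  {"dp": [146,-51.5,30],"roll": 0,"jaw": 52},
  {"dp": [146,-51.5,50],"roll": 0,"jaw": 52},
])

```text
time_s: 50.02
tcp_pos: [0.5288, 0.1041, 0.0866]
eef_rot: [-180.0, 0.0, -90.4]
contact_force: [-0.5, 0.3, -0.3]
gripper_width: 0.0456
gripper_force: 0.0
```

Run:
```python
from rk import *
st(); go(.5295,.104,.056,270)
```

```text
{'time_s': 50.025, 'tcp_pos': [0.5288, 0.1041, 0.0866], 'eef_rot': [-179.9969, 0.0091, -90.4317], 'contact_force': [-0.5123, 0.3204, -0.2669], 'gripper_width': 0.0456, 'gripper_force': 0.0}
dp [ 0.1 -0.7 50.6] roll -0.008
```

Next target after lifting: bowl offset +31 mm, i.e. (0.497, 0.368).

Call:
send_rows([
  {"dp": [0,-1,25],"roll": 0,"jaw": 52},
  {"dp": [0,-1,42],"roll": 0,"jaw": 52},
  {"dp": [0,-1,50],"roll": 0,"jaw": 52},
  {"dp": [0,-1,50],"roll": 0,"jaw": 25},
  {"dp": [0,-1,50],"roll": 0,"jaw": 25},
])

```text
time_s: 50.65
tcp_pos: [0.5304, 0.1051, 0.0379]
eef_rot: [-179.9, 0.0, -90.3]
contact_force: [0.2, -0.8, -0.1]
gripper_width: 0.0318
gripper_force: 25.0
```

Call:
send_rows([
  {"dp": [0,0,0],"roll": 0,"jaw": 25},
  {"dp": [0,0,0],"roll": 0,"jaw": 25},
  {"dp": [0,0,0],"roll": 0,"jaw": 25},
  {"dp": [0,0,-40],"roll": 0,"jaw": 25},
  {"dp": [0,0,-100],"roll": 0,"jaw": 25},
])

```text
time_s: 51.28
tcp_pos: [0.5284, 0.1042, 0.1366]
eef_rot: [179.8, -0.1, -90.4]
contact_force: [1.5, 0.4, -0.1]
gripper_width: 0.0315
gripper_force: 25.0
```

Call:
send_rows([
  {"dp": [-60,7,0],"roll": 0,"jaw": 25},
  {"dp": [-120,15,0],"roll": 0,"jaw": 25},
  {"dp": [-180,22,0],"roll": 0,"jaw": 25},
  {"dp": [-235,28,0],"roll": 0,"jaw": 25},
  {"dp": [-264,32,0],"roll": 0,"jaw": 25},
])

```text
time_s: 51.9
tcp_pos: [0.4987, 0.3715, 0.1368]
eef_rot: [180.0, -0.0, -90.2]
contact_force: [-0.9, -0.8, -0.3]
gripper_width: 0.0317
gripper_force: 25.0
```

Run:
```python
from rk import *
st(); go(.497,.368,.028,270)
```

```text
{'time_s': 51.9, 'tcp_pos': [0.4987, 0.3715, 0.1368], 'eef_rot': [179.9849, -0.0114, -90.2469], 'contact_force': [-0.8877, -0.8146, -0.339], 'gripper_width': 0.0317, 'gripper_force': 24.9995}
dp [  3.5   1.7 128.8] roll -0.004
```

Call:
send_rows([
  {"dp": [2,1,40],"roll": 0,"jaw": 25},
  {"dp": [2,1,80],"roll": 0,"jaw": 25},
  {"dp": [2,1,108],"roll": 0,"jaw": 25},
  {"dp": [2,1,123],"roll": 0,"jaw": 25},
  {"dp": [2,1,129],"roll": 0,"jaw": 25},
])

```text
time_s: 52.52
tcp_pos: [0.4984, 0.3666, 0.0077]
eef_rot: [180.0, -0.1, -90.4]
contact_force: [-11.0, -4.6, 32.0]
gripper_width: 0.0314
gripper_force: 25.0
```

Call:
send_rows([
  {"dp": [0,0,1],"roll": 0,"jaw": 25},
  {"dp": [0,0,1],"roll": 0,"jaw": 47},
  {"dp": [0,0,1],"roll": 0,"jaw": 47},
  {"dp": [0,0,-10],"roll": 0,"jaw": 47},
  {"dp": [0,0,-50],"roll": 0,"jaw": 47},
])

```text
time_s: 53.15
tcp_pos: [0.4974, 0.3658, 0.0574]
eef_rot: [179.8, -0.2, -90.4]
contact_force: [-0.2, -0.1, 0.9]
gripper_width: 0.0408
gripper_force: 0.0
```

Call:
send_rows([
  {"dp": [0,0,-50],"roll": 0,"jaw": 47},
  {"dp": [20,-20,-85],"roll": 0,"jaw": 52},
  {"dp": [80,-40,-85],"roll": 0,"jaw": 52},
  {"dp": [140,-60,-85],"roll": 0,"jaw": 52},
  {"dp": [200,-80,-85],"roll": 0,"jaw": 52},
])

```text
time_s: 53.78
tcp_pos: [0.5771, 0.1672, 0.1446]
eef_rot: [-179.9, 0.0, -90.3]
contact_force: [1.0, -0.5, 0.0]
gripper_width: 0.0452
gripper_force: 0.0
```

Run:
```python
from rk import *
st(); go(.5935,.104,.056,270)
t=cap("top","bowl.png"); hs=cv2.cvtColor(t["image"],cv2.COLOR_BGR2HSV); 
o=cv2.cvtColor(cv2.imread("pics/top0.png"),cv2.COLOR_BGR2HSV)
for a in(o,hs): print([tuple(map(int,a[v,165])) for v in range(250,300,6)])
m=((hs[:,:,0]<21)&(hs[:,:,0]>4)&(hs[:,:,1]>60)).astype(np.uint8); m[:, :118]=0; m[:,205:]=0; m[:228]=0; m[315:]=0
m=cv2.morphologyEx(m,cv2.MORPH_OPEN,np.ones((5,5),np.uint8))
for q in cv2.findContours(m,0,1)[0]: R=cv2.minAreaRect(q); print(R, ray(t,R[0],.052).round(3))
```

```text
{'time_s': 53.775, 'tcp_pos': [0.5771, 0.1672, 0.1446], 'eef_rot': [-179.9133, 0.0474, -90.2974], 'contact_force': [0.9665, -0.5447, 0.049], 'gripper_width': 0.0452, 'gripper_force': 0.0}
dp [ 63.1 -16.8 108.6] roll -0.005
[(23, 162, 156), (23, 163, 156), (23, 164, 154), (23, 158, 157), (23, 159, 157), (22, 161, 157), (23, 164, 154), (22, 160, 155), (22, 171, 112)]
[(16, 85, 33), (27, 73, 35), (23, 157, 175), (23, 159, 173), (18, 151, 91), (15, 126, 162), (16, 127, 161), (22, 161, 168), (23, 163, 136)]
((166.0, 281.0), (14.0, 32.0), 90.0) [0.437 0.364 0.052]
((171.0, 259.0), (4.0, 14.0), 90.0) [0.488 0.352 0.052]
```

The first rusk lies at (0.437, 0.364) in the bowl. I lowered the second one too hard (32 N), so I'll release the next ones higher. On to rusk 2.

Call:
send_rows([
  {"dp": [40,-10,0],"roll": 0,"jaw": 52},
  {"dp": [63,-16.5,20],"roll": 0,"jaw": 52},
  {"dp": [63,-16.5,50],"roll": 0,"jaw": 52},
  {"dp": [63,-16.5,62],"roll": 0,"jaw": 52},
  {"dp": [63,-16.5,62],"roll": 0,"jaw": 52},
])

```text
time_s: 54.45
tcp_pos: [0.5924, 0.1057, 0.0811]
eef_rot: [180.0, -0.0, -90.3]
contact_force: [0.9, 0.3, 0.0]
gripper_width: 0.0457
gripper_force: 0.0
```

Run:
```python
from rk import *
st(); go(.5935,.104,.056,270)
t=cap("top","bowl2.png"); hs=cv2.cvtColor(t["image"],cv2.COLOR_BGR2HSV)
m=((hs[:,:,0]<21)&(hs[:,:,0]>4)&(hs[:,:,1]>60)).astype(np.uint8); m[:, :118]=0; m[:,205:]=0; m[:228]=0; m[315:]=0
m=cv2.morphologyEx(m,cv2.MORPH_OPEN,np.ones((3,3),np.uint8))
for q in cv2.findContours(m,0,1)[0]:
    R=cv2.minAreaRect(q)
    if cv2.contourArea(q)>30: print(cv2.contourArea(q),R, [ray(t,u,.052).round(3)[:2].tolist() for u in cv2.boxPoints(R)])
```

```text
{'time_s': 54.45, 'tcp_pos': [0.5924, 0.1057, 0.0811], 'eef_rot': [179.9501, -0.0378, -90.3173], 'contact_force': [0.9251, 0.3128, 0.0002], 'gripper_width': 0.0457, 'gripper_force': 0.0}
dp [ 1.7 -1.1 45.1] roll -0.006
307.5 ((169.5, 280.0), (16.0, 27.0), 90.0) [[0.459, 0.388], [0.457, 0.323], [0.419, 0.324], [0.421, 0.388]]
```

Call:
send_rows([
  {"dp": [1,-1,25],"roll": 0,"jaw": 52},
  {"dp": [1,-1,38],"roll": 0,"jaw": 52},
  {"dp": [1,-1,45],"roll": 0,"jaw": 52},
  {"dp": [1,-1,45],"roll": 0,"jaw": 25},
  {"dp": [1,-1,45],"roll": 0,"jaw": 25},
])

```text
time_s: 55.12
tcp_pos: [0.5941, 0.1049, 0.0369]
eef_rot: [-179.9, 0.0, -90.3]
contact_force: [-0.6, 0.1, -0.9]
gripper_width: 0.0312
gripper_force: 25.0
```

Call:
send_rows([
  {"dp": [0,0,0],"roll": 0,"jaw": 25},
  {"dp": [0,0,0],"roll": 0,"jaw": 25},
  {"dp": [0,0,0],"roll": 0,"jaw": 25},
  {"dp": [0,0,-40],"roll": 0,"jaw": 25},
  {"dp": [0,0,-100],"roll": 0,"jaw": 25},
])

```text
time_s: 55.75
tcp_pos: [0.592, 0.1039, 0.1352]
eef_rot: [179.7, -0.1, -90.4]
contact_force: [0.5, 0.5, -0.8]
gripper_width: 0.0319
gripper_force: 25.0
```

Call:
send_rows([
  {"dp": [0,0,-120],"roll": 0.18,"jaw": 25},
  {"dp": [0,0,-120],"roll": 0.36,"jaw": 25},
  {"dp": [0,0,-120],"roll": 0.54,"jaw": 25},
  {"dp": [0,0,-120],"roll": 0.72,"jaw": 25},
  {"dp": [0,0,-120],"roll": 0.9,"jaw": 25},
])

```text
time_s: 56.38
tcp_pos: [0.5933, 0.1045, 0.256]
eef_rot: [180.0, -0.0, -142.3]
contact_force: [0.3, 0.0, -0.3]
gripper_width: 0.032
gripper_force: 25.0
```

```bash
cat > bw.py <<'E'
from rk import *
def bowl():
    t=cap("top"); s=cap("side")
    for n,c,(x0,y0,x1,y1) in(("top",t,(118,228,205,315)),("side",s,(228,115,295,170))):
        hs=cv2.cvtColor(c["image"],cv2.COLOR_BGR2HSV); m=((hs[:,:,0]<20)&(hs[:,:,0]>8)&(hs[:,:,1]>60)&(hs[:,:,2]>60)).astype(np.uint8)
        k=np.zeros_like(m); k[y0:y1,x0:x1]=m[y0:y1,x0:x1]; k=cv2.morphologyEx(k,cv2.MORPH_OPEN,np.ones((3,3),np.uint8))
        for q in cv2.findContours(k,0,1)[0]:
            if cv2.contourArea(q)>25: R=cv2.minAreaRect(q); print(n,cv2.contourArea(q),[np.round(v,1) for v in R],[ray(c,u,.052).round(3)[:2].tolist() for u in cv2.boxPoints(R)])
E
python3 - <<'E'
from bw import *
st(); bowl(); go(.466,.341,.2,180)
E
```

```text
{'time_s': 56.375, 'tcp_pos': [0.5933, 0.1045, 0.256], 'eef_rot': [179.9793, -0.0193, -142.2596], 'contact_force': [0.3129, 0.0391, -0.2637], 'gripper_width': 0.032, 'gripper_force': 24.9925}
top 399.5 [array([166., 281.]), array([14., 32.]), np.float64(90.0)] [[0.454, 0.403], [0.452, 0.326], [0.419, 0.326], [0.421, 0.403]]
top 248.0 [array([168.9, 254.1]), array([13.4, 28.8]), np.float64(85.9)] [[0.514, 0.393], [0.517, 0.323], [0.486, 0.321], [0.483, 0.39]]
side 69.5 [array([250. , 145.5]), array([9., 8.]), np.float64(90.0)] [[0.422, 0.396], [0.45, 0.393], [0.447, 0.331], [0.42, 0.335]]
side 64.5 [array([268. , 144.5]), array([9., 8.]), np.float64(90.0)] [[0.484, 0.395], [0.512, 0.391], [0.508, 0.33], [0.481, 0.333]]
dp [-45.1 264.8  75.8] roll 0.662
```

Both rusks lie flat in the bowl, at (0.437, 0.362) and (0.500, 0.358). The third goes crosswise on top at y ≈ 0.337.

Call:
send_rows([
  {"dp": [-10,55,0],"roll": 0.17,"jaw": 25},
  {"dp": [-20,110,0],"roll": 0.34,"jaw": 25},
  {"dp": [-30,165,0],"roll": 0.5,"jaw": 25},
  {"dp": [-38,220,40],"roll": 0.66,"jaw": 25},
  {"dp": [-43,261,76],"roll": 0.66,"jaw": 25},
])

```text
time_s: 57.1
tcp_pos: [0.4656, 0.3383, 0.1798]
eef_rot: [179.9, 0.1, -179.6]
contact_force: [0.9, 1.1, -0.2]
gripper_width: 0.0317
gripper_force: 25.0
```

Run:
```python
from bw import *
st(); go(.4685,.337,.061,180)
```

```text
{'time_s': 57.1, 'tcp_pos': [0.4656, 0.3383, 0.1798], 'eef_rot': [179.9114, 0.0602, -179.5513], 'contact_force': [0.874, 1.1083, -0.1614], 'gripper_width': 0.0317, 'gripper_force': 24.9998}
dp [ -2.9  -1.3 138.8] roll 0.008
```

Call:
send_rows([
  {"dp": [-2,-1,50],"roll": 0,"jaw": 25},
  {"dp": [-2,-1,95],"roll": 0,"jaw": 25},
  {"dp": [-2,-1,120],"roll": 0,"jaw": 25},
  {"dp": [-2,-1,131],"roll": 0,"jaw": 25},
  {"dp": [-2,-1,134],"roll": 0,"jaw": 25},
])

```text
time_s: 57.72
tcp_pos: [0.4686, 0.3356, 0.0461]
eef_rot: [-180.0, -0.0, -179.6]
contact_force: [-0.1, 0.6, 0.4]
gripper_width: 0.0318
gripper_force: 25.0
```

Call:
send_rows([
  {"dp": [0,0,2],"roll": 0,"jaw": 25},
  {"dp": [0,0,3],"roll": 0,"jaw": 25},
  {"dp": [0,0,3],"roll": 0,"jaw": 44},
  {"dp": [0,0,3],"roll": 0,"jaw": 44},
  {"dp": [0,0,3],"roll": 0,"jaw": 44},
])

```text
time_s: 58.35
tcp_pos: [0.4685, 0.3356, 0.0434]
eef_rot: [180.0, 0.0, -179.7]
contact_force: [-0.0, 0.1, -0.1]
gripper_width: 0.0388
gripper_force: 0.0
```

Call:
send_rows([
  {"dp": [0,0,-30],"roll": 0,"jaw": 44},
  {"dp": [0,0,-85],"roll": 0,"jaw": 52},
  {"dp": [-40,-40,-110],"roll": -0.18,"jaw": 52},
  {"dp": [-80,-80,-110],"roll": -0.36,"jaw": 52},
  {"dp": [-120,-120,-110],"roll": -0.54,"jaw": 52},
])

```text
time_s: 58.98
tcp_pos: [0.5883, 0.2174, 0.1541]
eef_rot: [180.0, 0.1, -148.9]
contact_force: [0.4, 1.0, -1.1]
gripper_width: 0.0456
gripper_force: 0.0
```

Run:
```python
from bw import *
st(); bowl(); go(.6572,.1055,.15,270)
```

```text
{'time_s': 58.975, 'tcp_pos': [0.5883, 0.2174, 0.1541], 'eef_rot': [179.9844, 0.0931, -148.9246], 'contact_force': [0.3948, 0.994, -1.1445], 'gripper_width': 0.0456, 'gripper_force': 0.0}
top 840.5 [array([166.5, 268. ]), array([39.5, 34.4]), np.float64(88.0)] [[0.514, 0.406], [0.514, 0.323], [0.421, 0.32], [0.42, 0.403]]
side 211.0 [array([259., 144.]), array([10., 26.]), np.float64(90.0)] [[0.423, 0.41], [0.512, 0.399], [0.508, 0.33], [0.421, 0.341]]
dp [  -1.9 -128.2   22.9] roll -1.032
```

Call:
send_rows([
  {"dp": [0,-50,0],"roll": -0.18,"jaw": 52},
  {"dp": [0,-100,0],"roll": -0.36,"jaw": 52},
  {"dp": [-2,-128,0],"roll": -0.54,"jaw": 52},
  {"dp": [-2,-128,0],"roll": -0.72,"jaw": 52},
  {"dp": [-2,-128,20],"roll": -0.9,"jaw": 52},
])

```text
time_s: 59.7
tcp_pos: [0.6554, 0.1091, 0.1344]
eef_rot: [-179.8, 0.1, -97.5]
contact_force: [-0.6, -0.0, -0.6]
gripper_width: 0.0458
gripper_force: 0.0
```

Call:
send_rows([
  {"dp": [0,0,20],"roll": -0.132,"jaw": 52},
  {"dp": [0,0,40],"roll": -0.132,"jaw": 52},
  {"dp": [0,0,45],"roll": -0.132,"jaw": 52},
  {"dp": [0,0,45],"roll": -0.132,"jaw": 52},
])

```text
time_s: 60.2
tcp_pos: [0.6542, 0.1093, 0.0883]
eef_rot: [180.0, -0.0, -90.2]
contact_force: [0.1, 0.8, 0.6]
gripper_width: 0.0454
gripper_force: 0.0
```

Run:
```python
from bw import *
st(); go(.6572,.105,.056,270)
```

```text
{'time_s': 60.2, 'tcp_pos': [0.6542, 0.1093, 0.0883], 'eef_rot': [179.988, -0.0159, -90.1926], 'contact_force': [0.0701, 0.7827, 0.5827], 'gripper_width': 0.0454, 'gripper_force': 0.0}
dp [ 4.3 -3.  52.3] roll -0.003
```

Call:
send_rows([
  {"dp": [4,-3,20],"roll": 0,"jaw": 52},
  {"dp": [4,-3,42],"roll": 0,"jaw": 52},
  {"dp": [4,-3,52],"roll": 0,"jaw": 52},
  {"dp": [4,-3,52],"roll": 0,"jaw": 25},
  {"dp": [4,-3,52],"roll": 0,"jaw": 25},
])

```text
time_s: 60.82
tcp_pos: [0.6578, 0.1053, 0.037]
eef_rot: [-179.9, 0.0, -90.2]
contact_force: [-0.5, 0.2, -0.8]
gripper_width: 0.0317
gripper_force: 25.0
```

Call:
send_rows([
  {"dp": [0,0,0],"roll": 0,"jaw": 25},
  {"dp": [0,0,0],"roll": 0,"jaw": 25},
  {"dp": [0,0,0],"roll": 0,"jaw": 25},
  {"dp": [0,0,-40],"roll": 0,"jaw": 25},
  {"dp": [0,0,-100],"roll": 0,"jaw": 25},
])

```text
time_s: 61.45
tcp_pos: [0.6557, 0.1047, 0.1351]
eef_rot: [179.7, -0.1, -90.2]
contact_force: [0.9, 1.1, -0.1]
gripper_width: 0.0319
gripper_force: 25.0
```

Call:
send_rows([
  {"dp": [0,0,-80],"roll": 0.18,"jaw": 25},
  {"dp": [0,0,-120],"roll": 0.36,"jaw": 25},
  {"dp": [0,0,-120],"roll": 0.54,"jaw": 25},
  {"dp": [0,0,-120],"roll": 0.72,"jaw": 25},
  {"dp": [0,0,-120],"roll": 0.9,"jaw": 25},
])

```text
time_s: 62.08
tcp_pos: [0.657, 0.1051, 0.2563]
eef_rot: [180.0, 0.0, -142.1]
contact_force: [0.5, -0.1, -0.7]
gripper_width: 0.0324
gripper_force: 25.0
```

Run:
```python
from bw import *
st(); t=cap("top","b4.png"); go(.4685,.393,.2,180)
g=t["image"][:,:,2]; hs=cv2.cvtColor(t["image"],cv2.COLOR_BGR2HSV)
m=((hs[:,:,0]<20)&(hs[:,:,0]>8)&(hs[:,:,1]>60)).astype(np.uint8)
# vertical profile through the bowl: which columns are rusk at mid x
for x in(.437,.4685,.50):
    print(x,[(round(y,3),int(m[tuple(np.int32(px(t,[[x,y,z]])[0].round())[::-1])]),int(hs[tuple(np.int32(px(t,[[x,y,z]])[0].round())[::-1])][2])) for z in(.084,) for y in np.arange(.30,.43,.012)])
```

```text
{'time_s': 62.075, 'tcp_pos': [0.657, 0.1051, 0.2563], 'eef_rot': [179.9863, 0.0113, -142.0951], 'contact_force': [0.465, -0.1366, -0.7045], 'gripper_width': 0.0324, 'gripper_force': 24.9582}
dp [-25.2 343.2  76.2] roll 0.653
0.437 [(np.float64(0.3), 0, 107), (np.float64(0.312), 0, 73), (np.float64(0.324), 1, 149), (np.float64(0.336), 1, 163), (np.float64(0.348), 1, 161), (np.float64(0.36), 1, 178), (np.float64(0.372), 1, 175), (np.float64(0.384), 1, 180), (np.float64(0.396), 0, 127), (np.float64(0.408), 0, 118), (np.float64(0.42), 0, 113)]
0.4685 [(np.float64(0.3), 0, 110), (np.float64(0.312), 1, 81), (np.float64(0.324), 1, 177), (np.float64(0.336), 1, 180), (np.float64(0.348), 1, 178), (np.float64(0.36), 0, 201), (np.float64(0.372), 0, 199), (np.float64(0.384), 0, 203), (np.float64(0.396), 0, 202), (np.float64(0.408), 0, 127), (np.float64(0.42), 0, 122)]
0.5 [(np.float64(0.3), 0, 93), (np.float64(0.312), 1, 77), (np.float64(0.324), 1, 183), (np.float64(0.336), 1, 183), (np.float64(0.348), 1, 182), (np.float64(0.36), 1, 163), (np.float64(0.372), 1, 181), (np.float64(0.384), 1, 188), (np.float64(0.396), 0, 145), (np.float64(0.408), 0, 130), (np.float64(0.42), 0, 118)]
```

Call:
send_rows([
  {"dp": [-5,60,0],"roll": 0.17,"jaw": 25},
  {"dp": [-10,120,0],"roll": 0.34,"jaw": 25},
  {"dp": [-14,180,0],"roll": 0.5,"jaw": 25},
  {"dp": [-18,240,0],"roll": 0.653,"jaw": 25},
  {"dp": [-22,300,0],"roll": 0.653,"jaw": 25},
])

```text
time_s: 62.75
tcp_pos: [0.4874, 0.3557, 0.2564]
eef_rot: [180.0, 0.0, -179.1]
contact_force: [0.5, 0.6, -0.6]
gripper_width: 0.0313
gripper_force: 25.0
```

Call:
send_rows([
  {"dp": [0,0,0],"roll": 0,"jaw": 25},
])

```text
time_s: 62.88
tcp_pos: [0.4865, 0.3575, 0.2562]
eef_rot: [180.0, -0.0, -178.7]
contact_force: [0.2, -0.3, -1.0]
gripper_width: 0.0319
gripper_force: 25.0
```

Run:
```python
from bw import *
st(); go(.4685,.391,.064,180)
```

```text
{'time_s': 62.875, 'tcp_pos': [0.4865, 0.3575, 0.2562], 'eef_rot': [179.967, -0.0093, -178.7236], 'contact_force': [0.1677, -0.299, -0.9861], 'gripper_width': 0.0319, 'gripper_force': 24.9661}
dp [ 17.2  33.9 212.2] roll 0.022
```

Call:
send_rows([
  {"dp": [17,34,40],"roll": 0.022,"jaw": 25},
  {"dp": [17,34,100],"roll": 0.022,"jaw": 25},
  {"dp": [17,34,150],"roll": 0.022,"jaw": 25},
  {"dp": [17,34,185],"roll": 0.022,"jaw": 25},
  {"dp": [17,34,200],"roll": 0.022,"jaw": 25},
])

```text
time_s: 63.5
tcp_pos: [0.4709, 0.3865, 0.0541]
eef_rot: [-179.8, -0.1, 179.6]
contact_force: [0.3, 1.3, -0.7]
gripper_width: 0.0319
gripper_force: 25.0
```

Call:
send_rows([
  {"dp": [0,0,5],"roll": 0,"jaw": 25},
  {"dp": [0,0,9],"roll": 0,"jaw": 25},
  {"dp": [0,0,12],"roll": 0,"jaw": 25},
  {"dp": [0,0,13],"roll": 0,"jaw": 25},
  {"dp": [0,0,13],"roll": 0,"jaw": 25},
])

```text
time_s: 64.12
tcp_pos: [0.4714, 0.3883, 0.0436]
eef_rot: [180.0, 0.0, 179.6]
contact_force: [-0.2, -0.8, -0.6]
gripper_width: 0.0314
gripper_force: 25.0
```

Call:
send_rows([
  {"dp": [0,0,2],"roll": 0,"jaw": 25},
  {"dp": [0,0,3],"roll": 0,"jaw": 25},
  {"dp": [0,0,3],"roll": 0,"jaw": 41},
  {"dp": [0,0,3],"roll": 0,"jaw": 41},
  {"dp": [0,0,3],"roll": 0,"jaw": 41},
])

```text
time_s: 64.75
tcp_pos: [0.4713, 0.3882, 0.0403]
eef_rot: [180.0, 0.0, 179.6]
contact_force: [0.2, -1.1, 0.1]
gripper_width: 0.0358
gripper_force: 0.0
```

Call:
send_rows([
  {"dp": [0,0,-20],"roll": 0,"jaw": 41},
  {"dp": [0,0,-60],"roll": 0,"jaw": 41},
  {"dp": [0,0,-115],"roll": 0,"jaw": 52},
  {"dp": [-20,-60,-140],"roll": 0,"jaw": 52},
  {"dp": [-40,-120,-140],"roll": 0,"jaw": 52},
])

```text
time_s: 65.38
tcp_pos: [0.5097, 0.2736, 0.1826]
eef_rot: [179.8, 0.2, 179.7]
contact_force: [1.4, -0.9, -1.4]
gripper_width: 0.0453
gripper_force: 0.0
```

Call:
send_rows([
  {"dp": [-10,-60,0],"roll": 0,"jaw": 52},
  {"dp": [-15,-120,0],"roll": 0,"jaw": 52},
  {"dp": [-20,-170,0],"roll": 0,"jaw": 52},
  {"dp": [-20,-220,0],"roll": 0,"jaw": 52},
  {"dp": [-20,-220,0],"roll": 0,"jaw": 52},
])

```text
time_s: 66.0
tcp_pos: [0.5265, 0.0505, 0.1803]
eef_rot: [-180.0, 0.0, 179.4]
contact_force: [-0.2, 0.0, -0.0]
gripper_width: 0.0455
gripper_force: 0.0
```

Run:
```python
from bw import *
st(); t=cap("top","b5.png"); s=cap("side"); hs=cv2.cvtColor(t["image"],cv2.COLOR_BGR2HSV)
m=((hs[:,:,0]<20)&(hs[:,:,0]>8)&(hs[:,:,1]>60)).astype(np.uint8)
for x in(.42,.437,.4685,.50,.517):
    print(x,[(round(float(y),3),int(m[tuple(np.int32(px(t,[[x,y,.084]])[0].round())[::-1])]),int(hs[tuple(np.int32(px(t,[[x,y,.084]])[0].round())[::-1])][2])) for y in np.arange(.30,.45,.012)])
bowl(); rusks()
# plunger in side view: handle corners predicted when level on board
h=cv2.cvtColor(s["image"],cv2.COLOR_BGR2HSV); mm=((h[:,:,0]<26)&(h[:,:,0]>8)&(h[:,:,1]<150)&(h[:,:,1]>50)&(h[:,:,2]>95)).astype(np.uint8); mm[:, :235]=0; mm[:,355:]=0; mm[:290]=0; mm[360:]=0
k,l,S,C=cv2.connectedComponentsWithStats(mm); print([S[i].tolist() for i in range(1,k) if S[i,4]>8]); print(px(s,[[.418,-.389,.038],[.478,-.389,.038],[.478,-.389,.032],[.598,-.383,.032]]).round(1).tolist())
ht=hs[190:300,455:505]; g=t["image"][190:300,455:505,1]; print("top handle rows", [ (190+r, int(g[r].argmax())+455, int(g[r].max())) for r in range(8,100,8)])
print(moved(t,(405,230,450,270)),moved(t,(290,110,470,180)),moved(t,(165,140,215,190)))
```

```text
{'time_s': 66.0, 'tcp_pos': [0.5265, 0.0505, 0.1803], 'eef_rot': [-179.9982, 0.0047, 179.3666], 'contact_force': [-0.2135, 0.0316, -0.0072], 'gripper_width': 0.0455, 'gripper_force': 0.0}
0.42 [(0.3, 0, 73), (0.312, 1, 67), (0.324, 1, 78), (0.336, 0, 76), (0.348, 1, 74), (0.36, 1, 75), (0.372, 0, 70), (0.384, 1, 68), (0.396, 1, 65), (0.408, 0, 67), (0.42, 1, 64), (0.432, 1, 62), (0.444, 1, 59)]
0.437 [(0.3, 0, 42), (0.312, 0, 80), (0.324, 1, 66), (0.336, 1, 71), (0.348, 1, 68), (0.36, 1, 68), (0.372, 1, 66), (0.384, 1, 62), (0.396, 1, 64), (0.408, 0, 64), (0.42, 1, 60), (0.432, 1, 57), (0.444, 1, 58)]
0.4685 [(0.3, 0, 45), (0.312, 0, 81), (0.324, 0, 62), (0.336, 1, 63), (0.348, 1, 61), (0.36, 1, 57), (0.372, 1, 56), (0.384, 0, 53), (0.396, 0, 55), (0.408, 0, 52), (0.42, 0, 87), (0.432, 0, 107), (0.444, 0, 101)]
0.5 [(0.3, 0, 49), (0.312, 1, 74), (0.324, 1, 56), (0.336, 1, 55), (0.348, 0, 54), (0.36, 1, 55), (0.372, 1, 99), (0.384, 1, 166), (0.396, 1, 164), (0.408, 0, 91), (0.42, 0, 77), (0.432, 0, 106), (0.444, 0, 102)]
0.517 [(0.3, 0, 78), (0.312, 1, 57), (0.324, 0, 124), (0.336, 1,
[... 613 characters left out ...]
 np.float64(63.4)] [[0.5, 0.428], [0.533, 0.359], [0.508, 0.346], [0.475, 0.416]]
side 332.0 [array([257.5, 140.5]), array([17., 23.]), np.float64(90.0)] [[0.424, 0.462], [0.505, 0.451], [0.498, 0.331], [0.421, 0.341]]
[[320, 307, 24, 25, 55], [304, 311, 9, 2, 10], [248, 317, 19, 9, 27], [254, 326, 83, 11, 393]]
[[255.0, 320.3], [282.1, 317.3], [282.2, 319.1], [334.5, 311.3]]
top handle rows [(198, 457, 161), (206, 502, 156), (214, 455, 159), (222, 455, 156), (230, 501, 150), (238, 502, 153), (246, 502, 154), (254, 504, 153), (262, 492, 122), (270, 458, 173), (278, 455, 172), (286, 455, 176)]
(np.float64(21.9), np.int64(39)) (np.float64(28.5), np.int64(725)) (np.float64(25.4), np.int64(324))
```

Call:
send_rows([
  {"dp": [0,-60,-20],"roll": 0,"jaw": 52},
  {"dp": [0,-120,-20],"roll": 0,"jaw": 52},
  {"dp": [10,-180,-20],"roll": 0,"jaw": 52},
  {"dp": [20,-240,-20],"roll": 0,"jaw": 52},
  {"dp": [30,-300,-20],"roll": 0,"jaw": 52},
])

```text
time_s: 66.88
tcp_pos: [0.4949, -0.2473, 0.2002]
eef_rot: [-180.0, 0.0, 179.7]
contact_force: [0.8, -0.6, -0.6]
gripper_width: 0.0456
gripper_force: 0.0
```

Call:
send_rows([
  {"dp": [25,-55,0],"roll": 0,"jaw": 52},
  {"dp": [50,-110,0],"roll": 0,"jaw": 52},
  {"dp": [80,-165,0],"roll": 0,"jaw": 52},
  {"dp": [120,-215,0],"roll": 0,"jaw": 52},
  {"dp": [160,-260,0],"roll": 0,"jaw": 52},
])

```text
time_s: 67.5
tcp_pos: [0.3327, -0.5063, 0.1998]
eef_rot: [180.0, -0.0, 179.7]
contact_force: [0.3, -0.6, -0.7]
gripper_width: 0.0455
gripper_force: 0.0
```

Call:
send_rows([
  {"dp": [40,-30,0],"roll": 0,"jaw": 52},
  {"dp": [80,-60,0],"roll": 0,"jaw": 52},
  {"dp": [100,-80,0],"roll": 0,"jaw": 52},
  {"dp": [100,-80,0],"roll": 0,"jaw": 52},
])

```text
time_s: 68.0
tcp_pos: [0.2317, -0.5852, 0.1994]
eef_rot: [180.0, -0.0, 179.5]
contact_force: [1.0, 0.3, 0.1]
gripper_width: 0.0459
gripper_force: 0.0
```

Run:
```python
from bw import *
st(); t=cap("top","b6.png"); s=cap("side"); hs=cv2.cvtColor(t["image"],cv2.COLOR_BGR2HSV)
m=((hs[:,:,0]<20)&(hs[:,:,0]>8)&(hs[:,:,1]>60)).astype(np.uint8)
for x in(.42,.437,.4685,.50,.517):
    print(x,"".join(str(int(m[tuple(np.int32(px(t,[[x,y,.084]])[0].round())[::-1])])) for y in np.arange(.28,.46,.006)))
bowl(); rusks()
for nm,b in(("dish",(405,230,450,270)),("jars",(300,115,395,150)),("spoon",(420,115,465,175)),("funnel",(165,140,215,190)),("board",(455,195,500,290))): print(nm,moved(t,b))
o=cv2.imread("pics/top0.png")
for im in(o,t["image"]):
    h=cv2.cvtColor(im,cv2.COLOR_BGR2HSV)[195:290,456:500].astype(int); mm=((h[:,:,0]>=14)&(h[:,:,1]<106)&(h[:,:,2]>102)).astype(np.uint8)
    mm=cv2.morphologyEx(mm,cv2.MORPH_OPEN,np.ones((3,3),np.uint8)); k,l,S,C=cv2.connectedComponentsWithStats(mm)
    print([((S[i]+[456,195,0,0,0]).tolist(),(C[i]+[456,195]).round(1)) for i in range(1,k) if S[i,4]>30])
```

```text
{'time_s': 68.0, 'tcp_pos': [0.2317, -0.5852, 0.1994], 'eef_rot': [179.9659, -0.035, 179.5039], 'contact_force': [0.9874, 0.3074, 0.0803], 'gripper_width': 0.0459, 'gripper_force': 0.0}
0.42 000000000000000000000000000000
0.437 000001111111111111111000000000
0.4685 000001111111001111111000000000
0.5 000001111111111111111000000000
0.517 000000000111111110000000000000
top 1340.0 [array([161.5, 268. ]), array([40., 37.]), np.float64(90.0)] [[0.516, 0.42], [0.514, 0.33], [0.419, 0.331], [0.422, 0.419]]
side 363.5 [array([259. , 140.5]), array([17., 26.]), np.float64(90.0)] [[0.424, 0.462], [0.516, 0.45], [0.508, 0.33], [0.421, 0.341]]
dish (np.float64(2.5), np.int64(0))
jars (np.float64(3.1), np.int64(0))
spoon (np.float64(1.8), np.int64(0))
funnel (np.float64(2.9), np.int64(0))
board (np.float64(12.6), np.int64(392))
[([473, 201, 5, 19, 64], array([475. , 210.1])), ([491, 201, 9, 15, 75], array([495.9, 209.1])), ([491, 217, 9, 11, 63], array([494.6, 221.6])), ([475, 221, 5, 28, 104], array([476.7, 235.4])), ([495, 239, 5, 8, 32], array([497.4, 242.5])), ([456, 241, 5, 9, 33], array([458. , 245.3])), ([475, 250, 12, 25, 270], array([480.5, 262. ])), ([456, 283, 12, 7, 48], array([460. , 286.9])), ([488, 284, 12, 6, 61], array([494.2, 286.4]))]
[([460, 195, 25, 5, 87], array([471. , 196.6])), ([491, 205, 9, 77, 413], array([494.9, 250. ])), ([456, 278, 9, 12, 63], array([459.8, 284.6])), ([491, 284, 8, 6, 34], array([494.1, 286.6]))]
```

The bowl holds all four rusks and nothing else has moved. One last check on the plunger, since the board is in shadow.

Run:
```python
from h import *
t=cap("top"); o=cv2.imread("pics/top0.png")
for im in(o,t["image"]):
    b=cv2.GaussianBlur(im,(3,3),0).astype(float)[195:292,452:504]; ratio=b[:,:,0]/b[:,:,2]; gr=b[:,:,1]/b[:,:,2]; 
    sub=[(195+r,[round(v,2) for v in gr[r,8:46:3]]) for r in (10,30,45,60,75,82)]
    m=((gr>.765)&(gr<.87)).astype(np.uint8); m=cv2.morphologyEx(m,cv2.MORPH_OPEN,np.ones((3,3),np.uint8)); k,l,S,C=cv2.connectedComponentsWithStats(m)
    for r in sub: print(r)
    for i in range(1,k):
        if S[i,4]>60: print((S[i]+[452,195,0,0,0]).tolist(),(C[i]+[452,195]).round(1))
print(px(t,[[.418,-.391,.038],[.478,-.388,.038],[.598,-.382,.032]]).round(1).tolist(),"board",px(t,[[.507,-.39,.01]]))
```

```text
(205, [np.float64(0.75), np.float64(0.75), np.float64(0.73), np.float64(0.76), np.float64(0.8), np.float64(0.82), np.float64(0.83), np.float64(0.74), np.float64(0.74), np.float64(0.77), np.float64(0.98), np.float64(0.98), np.float64(0.98)])
(225, [np.float64(0.81), np.float64(0.74), np.float64(0.75), np.float64(0.76), np.float64(0.76), np.float64(0.82), np.float64(0.81), np.float64(0.77), np.float64(0.74), np.float64(0.74), np.float64(0.81), np.float64(0.98), np.float64(0.98)])
(240, [np.float64(0.94), np.float64(0.75), np.float64(0.74), np.float64(0.75), np.float64(0.74), np.float64(0.82), np.float64(0.81), np.float64(0.79), np.float64(0.73), np.float64(0.74), np.float64(0.74), np.float64(0.95), np.float64(0.98)])
(255, [np.float64(0.98), np.float64(0.85), np.float64(0.76), np.float64(0.76), np.float64(0.84), np.float64(0.81), np.float64(0.81), np.float64(0.81), np.float64(0.81), np.float64(0.81), np.float64(0.74), np.float64(0.8), np.float64(0.98)])
(270, [np.float64(0.98), np.float64(0.95), np.float64(0.76), np.float64(0.76), np.float64(0.81), np.float64(0.83), np.float64(0.82), n
[... 1260 characters left out ...]
5), np.float64(0.74), np.float64(0.8), np.float64(0.81), np.float64(0.81), np.float64(0.82)])
(270, [np.float64(0.98), np.float64(0.95), np.float64(0.74), np.float64(0.75), np.float64(0.74), np.float64(0.74), np.float64(0.75), np.float64(0.74), np.float64(0.76), np.float64(0.82), np.float64(0.84), np.float64(0.81), np.float64(0.81)])
(277, [np.float64(0.98), np.float64(0.97), np.float64(0.77), np.float64(0.74), np.float64(0.74), np.float64(0.75), np.float64(0.75), np.float64(0.75), np.float64(0.74), np.float64(0.83), np.float64(0.82), np.float64(0.81), np.float64(0.81)])
[485, 206, 18, 78, 776] [493.8 252. ]
[[484.0, 279.6], [481.3, 254.1], [474.9, 204.1]] board [[476.79943343 241.34420158]]
```

The plunger has been knocked about 4 cm towards -y and now overhangs the board, so it has to go back. Measuring it.

Run:
```python
from h import *
t=cap("top"); x0,y0=452,190
b=cv2.GaussianBlur(t["image"],(3,3),0).astype(float)[y0:300,x0:540]; gr=b[:,:,1]/b[:,:,2]
m=((gr>.775)&(gr<.87)).astype(np.uint8); m=cv2.morphologyEx(m,cv2.MORPH_OPEN,np.ones((3,3),np.uint8)); k,l,S,C=cv2.connectedComponentsWithStats(m)
i=1+S[1:,4].argmax(); print((S[i]+[x0,y0,0,0,0]).tolist())
for r in range(S[i,1],S[i,1]+S[i,3],5):
    u=np.where(l[r]==i)[0]; 
    if len(u): a=[ray(t,(x0+v,y0+r),.036).round(3)[:2].tolist() for v in(u.min(),u.max())]; print(y0+r,u.min()+x0,u.max()+x0,a)
s=cap("side"); b=cv2.GaussianBlur(s["image"],(3,3),0).astype(float); gr=b[:,:,1]/b[:,:,2]; m=((gr>.775)&(gr<.87)).astype(np.uint8); m[:290]=0; m[380:]=0; m[:,:235]=0; m[:,365:]=0
k,l,S,C=cv2.connectedComponentsWithStats(cv2.morphologyEx(m,cv2.MORPH_OPEN,np.ones((2,2),np.uint8))); print("side",[S[i].tolist() for i in range(1,k) if S[i,4]>40])
```

```text
[485, 206, 18, 75, 750]
206 494 497 [[0.592, -0.426], [0.592, -0.433]]
211 493 498 [[0.58, -0.423], [0.58, -0.435]]
216 493 498 [[0.568, -0.422], [0.568, -0.434]]
221 493 498 [[0.556, -0.421], [0.556, -0.433]]
226 490 498 [[0.544, -0.413], [0.544, -0.432]]
231 491 498 [[0.532, -0.415], [0.532, -0.432]]
236 491 497 [[0.52, -0.414], [0.52, -0.429]]
241 491 497 [[0.508, -0.414], [0.508, -0.428]]
246 491 497 [[0.496, -0.413], [0.496, -0.427]]
251 491 497 [[0.485, -0.412], [0.484, -0.426]]
256 486 500 [[0.473, -0.4], [0.472, -0.433]]
261 486 502 [[0.461, -0.399], [0.46, -0.437]]
266 485 501 [[0.45, -0.396], [0.449, -0.434]]
271 486 501 [[0.438, -0.398], [0.437, -0.433]]
276 486 501 [[0.426, -0.397], [0.425, -0.432]]
side []
```

Call:
send_rows([
  {"dp": [-50,35,0],"roll": 0.03,"jaw": 75},
  {"dp": [-100,72,0],"roll": 0.07,"jaw": 75},
  {"dp": [-150,110,0],"roll": 0.07,"jaw": 75},
  {"dp": [-200,145,30],"roll": 0.07,"jaw": 75},
  {"dp": [-234,169,70],"roll": 0.07,"jaw": 70},
])

```text
time_s: 69.03
tcp_pos: [0.4701, -0.4164, 0.1316]
eef_rot: [-179.9, 0.2, 175.7]
contact_force: [1.4, -0.5, -0.7]
gripper_width: 0.0624
gripper_force: 0.0
```

Call:
send_rows([
  {"dp": [0,0,40],"roll": 0,"jaw": 60},
  {"dp": [0,0,60],"roll": 0,"jaw": 60},
])

```text
time_s: 69.28
tcp_pos: [0.4668, -0.4158, 0.0681]
eef_rot: [179.9, -0.2, 175.7]
contact_force: [-0.5, 0.1, 0.9]
gripper_width: 0.0531
gripper_force: 0.0
```

Run:
```python
from h import *
st(); go(.466,-.416,.0135,175.5)
```

```text
{'time_s': 69.275, 'tcp_pos': [0.4668, -0.4158, 0.0681], 'eef_rot': [179.9235, -0.1542, 175.6776], 'contact_force': [-0.548, 0.124, 0.9394], 'gripper_width': 0.0531, 'gripper_force': 0.0}
dp [ 0.8 -0.2 74.6] roll 0.003
```

Call:
send_rows([
  {"dp": [0,0,30],"roll": 0,"jaw": 65},
  {"dp": [0,0,55],"roll": 0,"jaw": 65},
  {"dp": [0,0,67],"roll": 0,"jaw": 65},
  {"dp": [0,0,72],"roll": 0,"jaw": 65},
  {"dp": [0,0,72],"roll": 0,"jaw": 20},
], newtons=30)

```text
time_s: 69.9
tcp_pos: [0.4673, -0.4177, -0.001]
eef_rot: [-180.0, 0.0, 175.6]
contact_force: [-1.4, 0.2, 0.4]
gripper_width: 0.0514
gripper_force: 0.0
```

Call:
send_rows([
  {"dp": [0,0,0],"roll": 0,"jaw": 20},
  {"dp": [0,0,0],"roll": 0,"jaw": 20},
  {"dp": [0,0,0],"roll": 0,"jaw": 20},
  {"dp": [0,0,0],"roll": 0,"jaw": 20},
  {"dp": [0,0,0],"roll": 0,"jaw": 20},
])

```text
time_s: 70.53
tcp_pos: [0.4674, -0.4179, -0.0007]
eef_rot: [-180.0, 0.1, 175.6]
contact_force: [-1.4, 0.4, 5.6]
gripper_width: 0.0275
gripper_force: 30.0
```

Call:
send_rows([
  {"dp": [0,0,-8],"roll": 0,"jaw": 20},
  {"dp": [0,0,-16],"roll": 0,"jaw": 20},
  {"dp": [0,10,-20],"roll": -0.06,"jaw": 20},
  {"dp": [0,20,-20],"roll": -0.12,"jaw": 20},
  {"dp": [0,26,-20],"roll": -0.13,"jaw": 20},
])

```text
time_s: 71.15
tcp_pos: [0.469, -0.3913, 0.0189]
eef_rot: [-180.0, 0.0, -177.0]
contact_force: [0.1, 0.2, -0.2]
gripper_width: 0.0278
gripper_force: 30.0
```

Run:
```python
from h import *
st(); go(.466,-.389,.0145,183)
```

```text
{'time_s': 71.15, 'tcp_pos': [0.469, -0.3913, 0.0189], 'eef_rot': [-180.0, 0.0143, -176.9736], 'contact_force': [0.1431, 0.2193, -0.2006], 'gripper_width': 0.0278, 'gripper_force': 29.9793}
dp [ 2.9  2.4 24.4] roll 0.0
```

Call:
send_rows([
  {"dp": [0,2,10],"roll": 0,"jaw": 20},
  {"dp": [0,2,16],"roll": 0,"jaw": 20},
  {"dp": [0,2,19],"roll": 0,"jaw": 20},
  {"dp": [0,2,19.5],"roll": 0,"jaw": 20},
  {"dp": [0,2,19.5],"roll": 0,"jaw": 60},
], newtons=10)

```text
time_s: 71.78
tcp_pos: [0.4689, -0.3899, -0.001]
eef_rot: [-180.0, 0.0, -177.0]
contact_force: [-0.1, -0.5, -0.6]
gripper_width: 0.0332
gripper_force: 0.0
```

Call:
send_rows([
  {"dp": [0,0,0],"roll": 0,"jaw": 60},
  {"dp": [0,0,0],"roll": 0,"jaw": 65},
  {"dp": [0,0,0],"roll": 0,"jaw": 65},
  {"dp": [0,0,-40],"roll": 0,"jaw": 65},
  {"dp": [0,0,-100],"roll": 0,"jaw": 65},
])

```text
time_s: 72.4
tcp_pos: [0.4675, -0.389, 0.0983]
eef_rot: [179.9, -0.2, -177.0]
contact_force: [0.8, -1.2, -0.0]
gripper_width: 0.0569
gripper_force: 0.0
```

Call:
send_rows([
  {"dp": [10,-10,-60],"roll": 0,"jaw": 65},
  {"dp": [60,-40,-90],"roll": 0,"jaw": 65},
  {"dp": [110,-80,-100],"roll": 0,"jaw": 65},
  {"dp": [165,-120,-100],"roll": 0,"jaw": 65},
  {"dp": [220,-170,-100],"roll": 0,"jaw": 65},
])

```text
time_s: 73.03
tcp_pos: [0.2726, -0.5562, 0.1998]
eef_rot: [-179.9, 0.1, -177.0]
contact_force: [0.6, -0.4, 0.8]
gripper_width: 0.0569
gripper_force: 0.0
```

Run:
```python
from bw import *
st(); t=cap("top"); x0,y0=452,190
b=cv2.GaussianBlur(t["image"],(3,3),0).astype(float)[y0:300,x0:540]; gr=b[:,:,1]/b[:,:,2]
m=((gr>.775)&(gr<.87)).astype(np.uint8); m=cv2.morphologyEx(m,cv2.MORPH_OPEN,np.ones((3,3),np.uint8)); k,l,S,C=cv2.connectedComponentsWithStats(m)
i=1+S[1:,4].argmax(); print((S[i]+[x0,y0,0,0,0]).tolist())
for r in range(S[i,1],S[i,1]+S[i,3],10):
    u=np.where(l[r]==i)[0]; print([ray(t,(x0+v,y0+r),.036).round(3)[:2].tolist() for v in(u.min(),u.max())])
bowl()
for nm,bx in(("dish",(405,230,450,270)),("jars",(300,115,395,150)),("spoon",(420,115,465,175)),("funnel",(165,140,215,190))): print(nm,moved(t,bx))
```

```text
{'time_s': 73.025, 'tcp_pos': [0.2726, -0.5562, 0.1998], 'eef_rot': [-179.9426, 0.0557, -176.956], 'contact_force': [0.6471, -0.4005, 0.7854], 'gripper_width': 0.0569, 'gripper_force': 0.0}
[471, 206, 22, 76, 882]
[[0.593, -0.373], [0.593, -0.388]]
[[0.569, -0.372], [0.569, -0.391]]
[[0.545, -0.373], [0.545, -0.392]]
[[0.521, -0.374], [0.521, -0.391]]
[[0.498, -0.377], [0.497, -0.394]]
[[0.474, -0.369], [0.473, -0.407]]
[[0.45, -0.368], [0.449, -0.408]]
[[0.427, -0.369], [0.426, -0.411]]
top 1339.5 [array([161.5, 268. ]), array([40., 37.]), np.float64(90.0)] [[0.516, 0.42], [0.514, 0.33], [0.419, 0.331], [0.422, 0.419]]
side 368.0 [array([259.5, 140.5]), array([17., 27.]), np.float64(90.0)] [[0.424, 0.462], [0.52, 0.449], [0.511, 0.329], [0.421, 0.341]]
dish (np.float64(2.8), np.int64(0))
jars (np.float64(2.9), np.int64(0))
spoon (np.float64(1.3), np.int64(0))
funnel (np.float64(5.2), np.int64(0))
```

The plunger lies centred along its board, the rusks are in the bowl, and nothing else has moved. Handing in.

```bash
python3 -c "
from plant import r
print(r.close_job())"
```

```text
the job is handed in; nothing more can be done
None
```

The job is handed in: I dipped the plunger tip in the dish, pushed all four rusks out onto the ledge with the plunger and put them in the yellow bowl. The plunger was knocked off centre on its board after I laid it back, so I re-laid it lengthwise at the end. The jars, funnel and spoon show no movement in the final top view, but the script returned no verdict on the job.

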